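# Unstack the mill service parts onto their stands

## Task

The service parts of the grain mill were left in one pile. Take the pile apart from the top down, one part at a time, and set each part gently, upright and centred on its own stand: the black star knob on the square red stand, the steel grinding disc on the round blue stand, the tin lying lengthwise between the end lips of the green tray, and last the yellow tape roll flat on the dark round plate, with the orange pin in its core. Do not drop or tip any of them, leave the battery and the power adapter where they are, and let go of everything at the end.

Things in the scene. Friction and masses are not known exactly. Their poses are not given: they have to be found in the camera images.
- star_knob: spare black star-shaped knob, top of the pile at the start. Six-lobed head 43 mm across and 16 mm high (grip this from the sides, in any direction), with a thin steel stud standing up on it to 38 mm. 35 g. Origin: centre of its underside; z up along the stud.
- burr_disc: steel grinding disc, 70 mm in diameter and about 10 mm thick with a rounded rim, lying flat under the knob, on the tin. Treat it as solid: grip it across the full diameter at the rim, with the fingertips just above the tin. 140 g. (Like discs at the back wall are scenery.) Origin: centre of its underside; z up.
- parts_tin: teal-lidded tin with a pale label, shut for good, 74 mm along its x, 100 mm along its y, 25 mm high, lying between disc and tape roll. The lid (top 2 mm) is 68 mm by 100 mm, centred 1 mm toward +x; the can below is 64 mm by 96 mm. Grip across x at its middle. About 160 g. (A like tin at the back wall is scenery.) Origin: centre of its underside; z up.
- tape_roll: roll of yellow tape lying flat at the bottom of the pile, on the worktop: 102 mm outer diameter, 25 mm high, open core about 62 mm in diameter, wall about 19 mm thick; grip across the wall, one finger in the core, centre of the wall about 41 mm from the axis. 120 g. (A like roll on the scale is scenery.) Origin: centre of its underside; z up.
- knob_stand: place for the knob: fixed red block, 64 mm square with a black rubber pad 52 mm square; top of the pad 22 mm above the worktop. Origin: centre of its underside, on the worktop; z up; sides along x and y.
- disc_stand: place for the disc: fixed round blue pedestal with a foot 96 mm in diameter and 6 mm high and a column 60 mm in diameter; its black rubber top is 24 mm above the worktop, 56 mm in diameter, so that the disc overhangs all round. Origin: centre of its underside; z up.
- tin_tray: place for the tin: fixed green tray, 100 mm along its x, 136 mm along its y. Floor 8 mm above the worktop; at each y end a lip 8 mm thick rises to 18 mm above the worktop, 120 mm clear between the lips; open at the x sides. The tin's x lies along the tray's x, either way round. Origin: centre of its underside; z up.
- tape_stand: place for the tape roll: fixed dark round plate with a grey face, 120 mm in diameter, top 10 mm above the worktop, with an orange pin 14 mm in diameter in the middle rising to 18 mm above the worktop, which ends in the roll's core. Origin: centre of its underside; z up.
- green_cell: bystander: loose green and white battery cell standing upright, 15 mm in diameter, 50 mm high. Leave it alone. Origin: centre of its underside.
- adapter_block: bystander: loose black power adapter, 30 x 40 x 46 mm high. Leave it alone. Origin: centre of its underside.

How it is judged:
By the outcome, as a careful person would: the job done as asked, in the order asked, and still so for the second after the job is handed in, with the robot touching nothing.
It also fails if it takes over 115 s, if anything falls off the work surface, if the arm or the gripper's body presses on something with over 40 N, if the wrist force passes 120 N, or if a joint passes its speed limit or range.

## Robot

A 6-joint arm with a two-finger parallel gripper is mounted at the origin on a cart in front of the work surface, level with it; the furniture and walls round the work are solid. World frame = base frame: x ahead of the robot, y to its left, z up, the work surface at z = 0. Lengths are in m, angles in rad, forces in N, time in s.
With the tool pointing down it reaches from about 0.35 to 0.975 m from the base axis. Payload 4.9 kg.
Tool frame: the origin (TCP) lies between the finger pads; the fingertips stand 25 mm ahead of it and the grasp point (between the pads) lies 6 mm ahead of it (manip.tcp_to_tips is the z of the fingertips in the tool frame, in m); z points along the fingers, y is the line along which they close (so a half turn about z gives the same grasp; the last joint's range is limited). The gripper opens to 85 mm and grips with 20 to 120 N. Pads are 22 mm wide; open, the fingers measure 114 mm over their backs; the gripper's body (76 mm by 85 mm) begins 54 mm behind the grasp point. The pads swing forward as they close: fully open they stand 13 mm farther back than shut.
Start: joints at [0.986, 0.053, 1.613, -0, 1.476, -0.119], TCP at [0.281, 0.558, 0.256] pointing down, gripper open.
Joint ranges: [-3.01, 3.01], [-1.01, 2.22], [0.06, 2.58], [-1.02, 4.17], [0.09, 2.62], [-3.14, 3.14]. Speed limits (rad/s): [2.57, 2.57, 3.14, 3.14, 3.14, 3.14].

## Interface

Orientations are given as a unit quaternion [w, x, y, z].
In Python, from plant import manip gives the robot as it stands. The module is installed in compiled form; this text tells all that it offers.
- The arm moves only by the tool arm_command, never from a script. Its argument "moves" is a list of rows, each a list of 3 entries, a list of its own where there are three numbers: the opening, from -1 (shut) to 1 (fully open), then the shift along the tool's x, y, z in units of 0.15 m (1.0 is 0.15 m), then the turn about the tool's z in units of 2 pi rad (1.0 is 2 pi rad). A call has 1 to 20 rows; each row is the pose to reach, as a shift and turn from the pose commanded when the call began, along the tool's axes at that moment, turning the shorter way round; what a row does not reach only later rows make up. A row lasts 1/12 s, in which the tool goes at most 41.7 mm and 7.16 degrees, less where a joint would pass 70% of its speed; a pose out of reach is approached as far as the arm can. A call with a number of a shift or a turn outside -1 to 1 is refused whole. A call with a gripper value outside its range is refused whole. The fingers move at their own pace and stop on an object; the grip force is fixed at half the most. Time passes only in rows, so rows that repeat a pose let the fingers close. It gives the time, the measured TCP pose, the force, the opening and the grip force at its end, in the units of the state.
- manip.state(): the state, without advancing time (a new reading comes with each control period).
- manip.grab_frame(name): name is "scene" or "top"; returns a dict with "frame" (384x512x3 uint8, red, green, blue), "fx", "fy", "cx", "cy" (pixels), "R" (3x3) and "t" (3): a world point X has camera coordinates R X + t. Camera axes: x right, y down, z forward; pixel columns grow to the right and rows downward; lengths in m; the calibration is good to about 2 mm. A picture is of the moment at which its call begins. There is no depth.
- manip.job_done(): hands the job in; it is judged then, once.
Trained networks look in a picture, given as the dict that the camera call returned (one of the last four; its "shot" number tells which), for a name from the list of things; names that differ only in an ending like _2 or _b are one class to them, and where a whole thing is asked for, a point or a joint stands for the part that bears it (a point fixed in the world has none). Each returns a list of dicts, best first, with "confidence" (0 to 1); they miss things now and then, are a little off and sometimes report something else, mostly with a low value. They report only what shows in the picture. A call takes as long as a camera call.
- manip.search_frame(picture, target): "extent" ([left, top, right, bottom] in pixels, round what is visible of it).
The state is a dict: "time": time; "joint_pos": joint angles; "joint_vel": joint speeds; "joint_efforts": joint torques, N m; "tool_pos": TCP position; "tool_rot": TCP orientation; "contact_force": force on the tool from outside, world axes, zero at the start; "ft_torque": the same for the moment, N m; "gripper_width": opening from 0.0 (shut) to 1.0 (fully open); "grasp_force": force on a finger pad.
Only numpy, scipy, OpenCV 4.12 (cv2) and the standard library are available. Lean on these libraries where they do the work, as an engineer would, in place of code of your own. Each camera call takes 0.05 s, during which the arm holds its last target. There are 200 camera calls.

## Working session

There is one attempt and no reset: what is moved stays moved. The work goes in short steps, Python scripts to look and compute and a tool call to move; the robot and the scene stay as the last step left them, time stands still between calls to the robot, and variables do not carry over. Pictures are saved under pics/ and viewed, at most 14 in all, crops included, and the job is handed in when it is done.

Besides the shell and the picture viewer there is one more tool, called after "Call:" as name(argument=value, ...), one argument or row to a line, values as JSON. arm_command: Moves the arm, as the interface text tells. Shifts and turns lie within -1 to 1; 1 stands for 0.15 m of shift or 2 pi rad of turn. Its arguments: {"type":"object","properties":{"moves":{"type":"array"}},"required":["moves"]}

```bash
mkdir -p pics; cat > h.py <<'E'
import numpy as np, cv2
from plant import manip
from scipy.spatial.transform import Rotation as Ro
N=["star_knob","burr_disc","parts_tin","tape_roll","knob_stand","disc_stand","tin_tray","tape_stand","green_cell","adapter_block"]
def ray(f,u,v):
    d=np.array([(u-f["cx"])/f["fx"],(v-f["cy"])/f["fy"],1]); R=np.array(f["R"]); 
    return -R.T@np.array(f["t"]), R.T@d
def onz(f,u,v,z):
    c,d=ray(f,u,v); return c+d*(z-c[2])/d[2]
def proj(f,X):
    p=np.array(f["R"])@np.array(X,float)+f["t"]; return np.array([f["fx"]*p[0]/p[2]+f["cx"],f["fy"]*p[1]/p[2]+f["cy"]])
def save(f,n,s=1.5): cv2.imwrite("pics/"+n,cv2.resize(f["frame"][:,:,::-1],None,fx=s,fy=s,interpolation=cv2.INTER_CUBIC))
E
python3 - <<'E'
from h import *
s=manip.state();print({k:np.round(v,3) for k,v in s.items()},manip.tcp_to_tips)
for c in ["scene","top"]:
    f=manip.grab_frame(c);save(f,c+"1.png");np.savez("pics/"+c+"1.npz",**f)
    print(c,f["fx"],np.round(-np.array(f["R"]).T@f["t"],3),np.round(f["R"],3).tolist())
    for n in N:
        print(n,[(np.round(r["extent"]).tolist(),round(r["confidence"],2)) for r in manip.search_frame(f,n)[:3]])
E
```

```text
{'time': np.float64(0.0), 'joint_pos': array([ 0.986,  0.053,  1.614,  0.   ,  1.476, -0.119]), 'joint_vel': array([ 0.001,  0.001, -0.   , -0.   , -0.001, -0.001]), 'joint_efforts': array([-2.0000e-03, -3.9367e+01, -3.7019e+01, -0.0000e+00,  7.0000e-03,
       -0.0000e+00]), 'tool_pos': array([0.28 , 0.558, 0.255]), 'tool_rot': array([-0.   ,  0.231,  0.973, -0.001]), 'contact_force': array([-0.262, -0.178, -0.358]), 'ft_torque': array([ 0.007,  0.002, -0.045]), 'grasp_force': np.float64(0.0), 'gripper_width': np.float64(1.002)} 0.025
scene 416.7593967367572 [ 0.184 -0.834  0.741] [[0.898, -0.44, -0.004], [-0.258, -0.518, -0.816], [0.357, 0.733, -0.578]]
star_knob [([303.0, 248.0, 321.0, 266.0], 0.5)]
burr_disc [([296.0, 252.0, 326.0, 274.0], 0.63)]
parts_tin [([286.0, 250.0, 332.0, 284.0], 0.77), ([304.0, 248.0, 320.0, 270.0], 0.51), ([294.0, 250.0, 327.0, 274.0], 0.29)]
tape_roll [([289.0, 280.0, 330.0, 296.0], 0.94)]
knob_stand [([268.0, 160.0, 272.0, 178.0], 0.62)]
disc_stand [([165.0, 184.0, 197.0, 208.0], 0.7)]
tin_tray [([225.0, 186.0, 273.0, 229.0], 0.87)]
tape_stand [([195.
[... 160 characters left out ...]
434 0.005 1.261] [[0.027, -1.0, -0.014], [-0.992, -0.025, -0.125], [0.124, 0.017, -0.992]]
star_knob [([359.0, 185.0, 375.0, 202.0], 0.7)]
burr_disc [([351.0, 179.0, 379.0, 204.0], 0.65)]
parts_tin [([341.0, 168.0, 385.0, 211.0], 0.83)]
tape_roll [([341.0, 176.0, 378.0, 212.0], 0.79), ([342.0, 168.0, 386.0, 214.0], 0.61)]
knob_stand [([299.0, 238.0, 326.0, 271.0], 0.88)]
disc_stand [([186.0, 227.0, 217.0, 263.0], 0.92)]
tin_tray [([225.0, 173.0, 276.0, 210.0], 0.56)]
tape_stand [([138.0, 170.0, 179.0, 214.0], 0.88)]
green_cell [([205.0, 144.0, 211.0, 148.0], 0.39)]
adapter_block [([229.0, 170.0, 276.0, 207.0], 0.72), ([295.0, 143.0, 311.0, 158.0], 0.69), ([137.0, 171.0, 177.0, 214.0], 0.42)]
```

View pics/scene1.png

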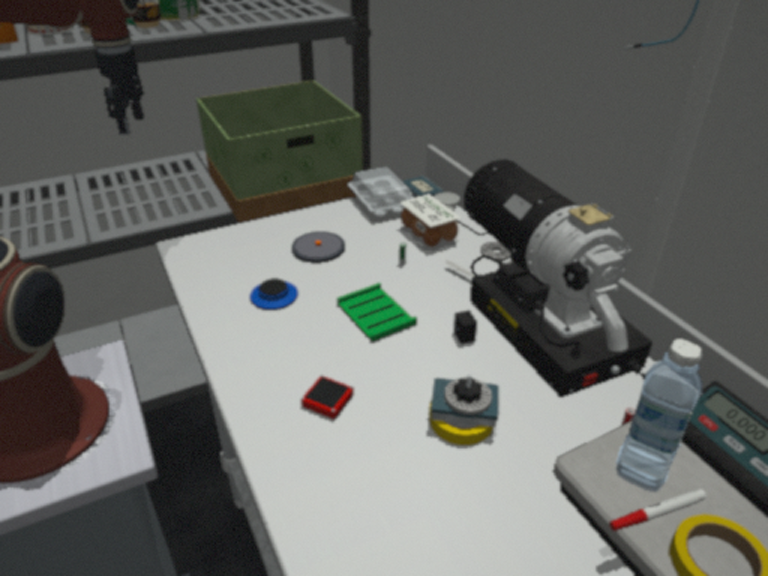

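View pics/top1.png

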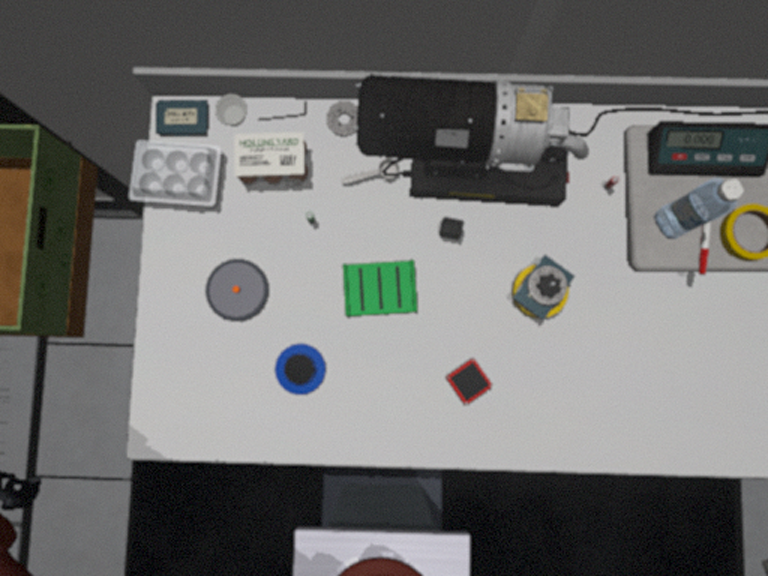

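The top view shows the pile at about (545,288)/1.5, the red stand at (468,381), the blue one at (300,369), the tray at (380,289) and the plate at (237,290). The network boxes agree with this. Next I'll enlarge the crops and segment them.

```bash
python3 - <<'E'
from h import *
T=dict(np.load("pics/top1.npz"));S=dict(np.load("pics/scene1.npz"))
def crop(f,u,v,w,h,W,H): return cv2.resize(f["frame"][v:v+h,u:u+w,::-1],(W,H),interpolation=cv2.INTER_CUBIC)
a=crop(T,335,162,60,56,400,373);b=crop(S,275,242,66,62,400,373)
cv2.imwrite("pics/pile.png",np.hstack([a,b]))
def comps(f,m,minA=15):
    n,l,st,c=cv2.connectedComponentsWithStats(m.astype(np.uint8))
    for i in range(1,n):
        if st[i,4]>=minA:
            p=np.argwhere(l==i)[:,::-1].astype(np.float32); 
            print("  A",st[i,4],"c",np.round(c[i],1),"box",st[i,:4],"rect",[np.round(q,1) for q in cv2.minAreaRect(p)])
for nm,f in (("T",T),("S",S)):
    h=cv2.cvtColor(f["frame"],cv2.COLOR_RGB2HSV);H,s,v=[h[...,i].astype(int) for i in range(3)]
    for col,m in dict(red=((H<6)|(H>174))&(s>140)&(v>80),blue=(H>100)&(H<125)&(s>150)&(v>80),green=(H>50)&(H<80)&(s>150)&(v>60),orange=(H<16)&(H>4)&(s>110)&(v>120),yellow=(H>20)&(H<32)&(s>130)&(v>120),teal=(H>90)&(H<112)&(s>70)&(s<180)&(v>40)&(v<140)).items():
        m=m.copy(); m[:90 if nm=="T" else 140]=0; m[300:]=0
        print(nm,col);comps(f,m,3 if col=="orange" else 25)
E
```

```text
T red
  A 62 c [468.5 173.2] box [466 166   6  16] rect [array([468.6, 173.5]), array([ 4.1, 15.2]), np.float64(4.8)]
  A 131 c [311.9 254.3] box [299 241  28  27] rect [array([312.4, 254.1]), array([22. , 21.4]), np.float64(55.0)]
T blue
  A 478 c [200.  245.7] box [184 230  32  32] rect [array([199.5, 245.5]), array([31., 31.]), np.float64(90.0)]
T green
  A 1223 c [253. 192.] box [230 175  47  35] rect [array([252.9, 192. ]), array([32.6, 45.8]), np.float64(86.5)]
T orange
  A 18 c [156.9 192.3] box [155 190   5   5] rect [array([156.8, 192.2]), array([4.2, 3.5]), np.float64(45.0)]
T yellow
  A 311 c [495.8 153.8] box [484 136  28  37] rect [array([497.5, 154. ]), array([36., 27.]), np.float64(90.0)]
  A 79 c [347.7 184.6] box [342 177  15  18] rect [array([347.5, 184.4]), array([ 4.8, 22. ]), np.float64(38.2)]
  A 63 c [371.8 204. ] box [365 195  14  16] rect [array([372.4, 203.4]), array([ 4.5, 19.8]), np.float64(42.3)]
T teal
  A 341 c [494.   98.6] box [473  90  39  21] rect [array([492., 100.]), array([20., 38.]), np.float64(90.0)]
  A 99 c [451.7 102.9] box [440  98  27  12]
[... 874 characters left out ...]
.9, 19.2]), np.float64(83.3)]
  A 94 c [293.3 268.2] box [289 259  12  16] rect [array([294.5, 266.5]), array([15., 11.]), np.float64(90.0)]
  A 82 c [327.5 270.5] box [320 258  11  21] rect [array([327.8, 268.5]), array([ 8.8, 21.3]), np.float64(20.2)]
  A 49 c [465.  275.2] box [461 265   9  21] rect [array([465., 275.]), array([20.,  8.]), np.float64(90.0)]
  A 242 c [440.  278.2] box [425 268  33  20] rect [array([440.7, 278.3]), array([33.3,  9.9]), np.float64(20.1)]
  A 58 c [425.7 288.9] box [421 283  16  12] rect [array([427.3, 290.4]), array([15.8,  7.8]), np.float64(36.9)]
  A 62 c [479.5 291.2] box [469 286  19  14] rect [array([478. , 292.5]), array([18., 13.]), np.float64(-0.0)]
```

View pics/pile.png

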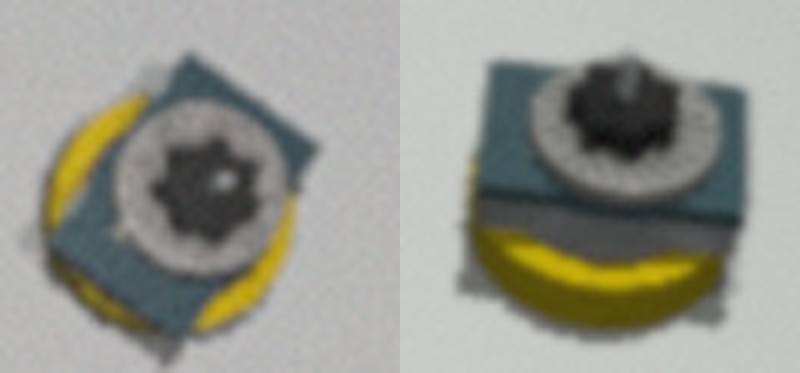

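The enlarged crops, top view on the left, show the tin corners at about (190,52), (322,150), (182,335) and (48,232). The disc centre is about (201,187) and the knob about (207,193). The same parts are clear in the scene view on the right. Next I'll triangulate.

```bash
cat >> h.py <<'E'
def tri(f,p,g,q):
    c,d=ray(f,*p);e,k=ray(g,*q)
    A=np.array([d,-k]).T; s=np.linalg.lstsq(A,e-c,rcond=None)[0]
    return np.round((c+d*s[0]+e+k*s[1])/2,4),round(float(np.linalg.norm(c+d*s[0]-e-k*s[1])),4)
def load(n): return dict(np.load(f"pics/{n}.npz"))
def avg(cam,n=3):
    fs=[manip.grab_frame(cam) for _ in range(n)]; f=fs[-1]; f=dict(f); f["frame"]=np.mean([x["frame"].astype(float) for x in fs],0).round().astype(np.uint8); return f
E
python3 - <<'E'
from h import *
T=load("top1");S=load("scene1")
t=lambda x,y:((x+.5)*.15-.5+335,(y+.5)*.15-.5+162)
s=lambda x,y:((x-400+.5)*.165-.5+275,(y+.5)*62/373-.5+242)
print("disc",tri(T,t(201,187),S,s(626,126)), onz(T,*t(201,187),.06).round(4),onz(S,*s(626,126),.06).round(4))
for a,b in (((190,52),(748,90)),((322,150),(742,220)),((182,335),(478,192)),((48,232),(489,62))):
    print("tin",tri(T,t(*a),S,s(*b)),onz(T,*t(*a),.05).round(4),onz(S,*s(*b),.05).round(4))
print("knobstud", tri(T,t(222,181),S,s(628,58)))
print("knob head",onz(T,*t(207,193),.074).round(4))
print("tape",onz(T,*t(170,212),.025))
print("pin",tri(T,(156.9,192.3),S,(211.6,161.1)),onz(T,156.9,192.3,.018))
print("blue foot",onz(T,200,245.7,.006)," red",onz(T,312.1,254.2,.022)," green",tri(T,(253,192),S,(250,208)))
def big(f,u,v,w,h,W,H): return cv2.resize(f["frame"][v:v+h,u:u+w,::-1],(W,H),interpolation=cv2.INTER_CUBIC)
r1=np.hstack([big(T,295,236,34,34,260,260),big(T,180,226,40,40,260,260),big(T,225,168,56,56,260,260)])
r2=np.hstack([big(S,198,248,40,34,260,260),big(S,162,182,40,30,260,260),big(S,222,184,56,46,260,260)])
cv2.imwrite("pics/stands.png",np.vstack([r1,r2]))
E
```

```text
disc (array([ 0.6024, -0.2884,  0.057 ]), 0.0018) [ 0.6012 -0.2872  0.06  ] [ 0.6015 -0.291   0.06  ]
tin (array([ 0.6598, -0.2863,  0.0487]), 0.0022) [ 0.6586 -0.2854  0.05  ] [ 0.6601 -0.2875  0.05  ]
tin (array([ 0.62  , -0.3401,  0.0478]), 0.0012) [ 0.6191 -0.3392  0.05  ] [ 0.6192 -0.3418  0.05  ]
tin (array([ 0.5425, -0.2831,  0.0447]), 0.0012) [ 0.5415 -0.2816  0.05  ] [ 0.5404 -0.2874  0.05  ]
tin (array([ 0.5818, -0.2274,  0.0467]), 0.0022) [ 0.5824 -0.2272  0.05  ] [ 0.5788 -0.23    0.05  ]
knobstud (array([ 0.6001, -0.288 ,  0.0928]), 0.0019)
knob head [ 0.5968 -0.2862  0.074 ]
tape [ 0.5951721  -0.28277477  0.025     ]
pin (array([0.5856, 0.2871, 0.0148]), 0.0009) [0.58475769 0.2864719  0.018     ]
blue foot [0.43861855 0.16016822 0.006     ]  red [ 0.42364355 -0.15137438  0.022     ]  green (array([0.5948, 0.0155, 0.0039]), 0.0011)
```

View pics/stands.png

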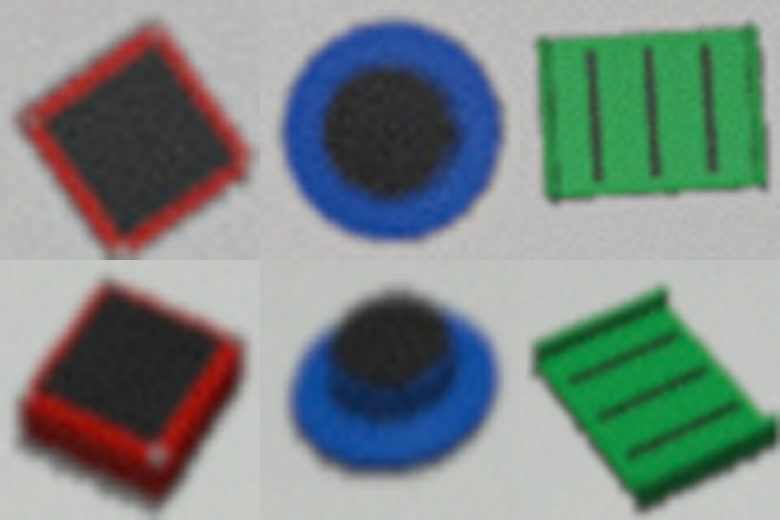

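```bash
cat >> h.py <<'E'
def rows(P,Q):
    """P=(x,y,z,yawdeg of tool y) from, Q to -> tool shift units + turn units"""
    a=np.radians(P[3]); ty=np.array([np.cos(a),np.sin(a),0]); tx=np.array([-ty[1]*-1,-ty[0],0])
    tx=np.cross(ty,[0,0,-1]); d=np.array(Q[:3])-P[:3]
    w=(Q[3]-P[3]+90)%180-90
    return np.round([d@tx/.15,d@ty/.15,-d[2]/.15],4),round(-w/360,4)
def pose():
    s=manip.state(); q=s["tool_rot"]; R=Ro.from_quat([*q[1:],q[0]]).as_matrix()
    return [*s["tool_pos"],np.degrees(np.arctan2(R[1,1],R[0,1]))],R,s
def dark(f,u0,v0,w,h,thr):
    g=f["frame"].astype(int).max(2)[v0:v0+h,u0:u0+w]; m=(g<thr).astype(np.uint8)
    n,l,st,c=cv2.connectedComponentsWithStats(m); i=1+np.argmax(st[1:,4])
    p=np.argwhere(l==i)[:,::-1].astype(np.float32)
    return c[i]+[u0,v0],st[i,4],cv2.minAreaRect(p)
E
python3 - <<'E'
from h import *
T=load("top1");S=load("scene1")
P,R,s=pose();print(np.round(P,4),R.round(3).tolist())
for n,bt,bs,z in (("red",(300,240,26,28),(200,250,36,24),.022),("blue",(186,232,28,28),(168,185,26,20),.024)):
    a=dark(T,*bt,80);b=dark(S,*bs,70)
    print(n,a,b,tri(T,a[0],S,b[0]),onz(T,*a[0],z),onz(S,*b[0],z))
# tray corners (lip tops)
t=lambda x,y:((x-520+.5)*56/260-.5+225,(y+.5)*56/260-.5+168)
s=lambda x,y:((x-520+.5)*56/260-.5+222,(y-260+.5)*46/260-.5+184)
C=[onz(T,*t(*p),.018) for p in ((540,40),(758,28),(766,188),(553,200))];print(np.round(C,4),np.mean(C,0))
Q=[onz(S,*s(*p),.018) for p in ((663,292),(777,425),(645,492),(538,348))];print(np.round(Q,4),np.mean(Q,0))
# plate disc in T
h=cv2.cvtColor(T["frame"],cv2.COLOR_RGB2HSV);g=T["frame"][165:220,130:185].max(2)
m=(g<150).astype(np.uint8);c=max(cv2.findContours(m,0,1)[0],key=cv2.contourArea);print("plate",cv2.fitEllipse(c), onz(T,*(np.array(cv2.fitEllipse(c)[0])+[130,165]),.008))
E
```

```text
[ 0.2807  0.5584  0.2563 63.3122] [[-0.893, 0.449, -0.0], [0.449, 0.893, 0.0], [0.0, 0.0, -1.0]]
red (array([312.65448505, 253.99667774]), np.int32(301), ((12.692306518554688, 14.038459777832031), (17.473054885864258, 17.19570541381836), 56.3099365234375)) (array([217.72101449, 261.31521739]), np.int32(276), ((17.63793182373047, 11.155172348022461), (21.354965209960938, 15.412712097167969), 21.801410675048828)) (array([ 0.4252, -0.1537,  0.0185]), 0.002) [ 0.42423873 -0.15289051  0.022     ] [ 0.42499163 -0.15724806  0.022     ]
blue (array([199.11683849, 245.78694158]), np.int32(291), ((13.5, 14.0), (18.0, 19.0), 90.0)) (array([181.66666667, 191.33333333]), np.int32(132), ((13.5, 6.5), (9.0, 17.0), 90.0)) (array([0.4393, 0.1607, 0.0192]), 0.0021) [0.43824616 0.16037322 0.024     ] [0.4385556  0.15369099 0.024     ]
[[ 0.6357  0.0848  0.018 ]
 [ 0.6463 -0.0477  0.018 ]
 [ 0.5488 -0.0544  0.018 ]
 [ 0.5382  0.0738  0.018 ]] [0.59224085 0.01412571 0.018     ]
[[ 0.6339  0.0778  0.018 ]
 [ 0.645  -0.0534  0.018 ]
 [ 0.5523 -0.064   0.018 ]
 [ 0.5421  0.0681  0.018 ]] [0.59331491 0.00711639 0.018     ]
plate ((27.917301177978516, 28.134353637695312), (41.12876510620117, 42.24610137939453), 82.80766296386719) [0.5836565  0.28571161 0.008     ]
```

Call:
arm_command(
  moves=[
    [0.6,[-0.44,-0.41,0],0],
    [0.6,[-0.88,-0.816,0],0],
    [0.6,[-0.882,-0.816,0],0],
    [0.6,[-0.882,-0.816,0],0],
    [0.6,[-0.882,-0.816,0],0],
  ],
)

```text
time: 1.52
tool_pos: [0.3451, 0.386, 0.2563]
tool_rot: [0.001, 0.232, 0.973, -0.001]
contact_force: [0.6, -0.3, 0.1]
gripper_width: 0.796
grasp_force: 0.0
```

Call:
arm_command(
  moves=[
    [0.6,[-0.882,-0.816,0],0],
    [0.6,[-0.882,-0.816,0],0],
    [0.6,[-0.882,-0.816,0],0],
    [0.6,[-0.882,-0.816,0],0],
    [0.6,[-0.882,-0.816,0],0],
  ],
)

```text
time: 1.93
tool_pos: [0.4084, 0.2173, 0.2566]
tool_rot: [0.001, 0.233, 0.973, -0.0]
contact_force: [0.0, 0.8, -0.5]
gripper_width: 0.8
grasp_force: 0.0
```

Call:
arm_command(
  moves=[
    [0.6,[-0.882,-0.816,0],0],
    [0.6,[-0.882,-0.816,0],0],
    [0.6,[-0.882,-0.816,0],0],
    [0.6,[-0.882,-0.816,0],0],
    [0.6,[-0.882,-0.816,0],0],
  ],
)

```text
time: 2.35
tool_pos: [0.4717, 0.0481, 0.2567]
tool_rot: [0.001, 0.233, 0.972, -0.001]
contact_force: [-0.1, 0.4, -0.3]
gripper_width: 0.8
grasp_force: 0.0
```

Call:
arm_command(
  moves=[
    [0.6,[-0.882,-0.816,0],0],
    [0.6,[-0.882,-0.816,0],0],
    [0.6,[-0.882,-0.816,0],0],
    [0.6,[-0.882,-0.816,0],0],
    [0.6,[-0.882,-0.816,0],0],
  ],
)

```text
time: 2.77
tool_pos: [0.5348, -0.1211, 0.2564]
tool_rot: [0.001, 0.233, 0.973, -0.001]
contact_force: [-0.3, -0.3, -0.3]
gripper_width: 0.798
grasp_force: 0.0
```

Call:
arm_command(
  moves=[
    [0.6,[-0.882,-0.816,0],0.278],
    [0.6,[-0.882,-0.816,0],0.278],
    [0.6,[-0.882,-0.816,0],0.278],
    [0.6,[-0.882,-0.816,0],0.278],
    [0.6,[-0.882,-0.816,0],0.278],
    [0.6,[-0.882,-0.816,0],0.278],
    [0.6,[-0.882,-0.816,0],0.278],
    [0.6,[-0.882,-0.816,0],0.278],
    [0.6,[-0.882,-0.816,0],0.278],
    [0.6,[-0.882,-0.816,0],0.278],
    [0.6,[-0.882,-0.816,0],0.278],
    [0.6,[-0.882,-0.816,0],0.278],
    [0.6,[-0.882,-0.816,0],0.278],
    [0.6,[-0.882,-0.816,0],0.278],
    [0.6,[-0.882,-0.816,0],0.278],
  ],
)

```text
time: 4.02
tool_pos: [0.5971, -0.2848, 0.2562]
tool_rot: [-0.0, 0.894, 0.447, 0.0]
contact_force: [-0.4, -0.2, -0.3]
gripper_width: 0.798
grasp_force: 0.0
```

Call:
arm_command(
  moves=[
    [0.4,[0,0,0.3],0],
    [0.4,[0,0,0.6],0],
    [0.4,[0,0,0.85],0],
    [0.4,[0,0,0.9],0],
    [0.4,[0,0,0.9],0],
    [0.4,[0,0,0.9],0],
  ],
)

```text
time: 4.52
tool_pos: [0.5974, -0.2855, 0.1223]
tool_rot: [0.0, 0.894, 0.449, 0.0]
contact_force: [0.1, -0.6, 0.7]
gripper_width: 0.7
grasp_force: 0.0
```

```bash
python3 - <<'E'
from h import *
P,R,s=pose();print(np.round(P,4),s["gripper_width"])
S=avg("scene");T=avg("top")
a=cv2.resize(S["frame"][225:300,260:350,::-1],(480,400),interpolation=cv2.INTER_CUBIC)
b=cv2.resize(T["frame"][155:222,330:400,::-1],(320,306),interpolation=cv2.INTER_CUBIC)
b=cv2.copyMakeBorder(b,0,94,0,0,0)
# mark projected fingertip points, for tips 25 and 12 ahead, at opening 60mm
for dz,c in ((.025,(0,0,255)),(.012,(255,0,255))):
    for sg in (-1,1):
        X=R@[0,sg*.03,dz]+s["tool_pos"]; p=proj(S,X); cv2.circle(a,(int((p[0]-260+.5)*480/90),int((p[1]-225+.5)*400/75)),2,c,-1)
cv2.imwrite("pics/tips.png",np.hstack([a,b]))
E
```

```text
[  0.5974  -0.2855   0.1223 -36.6782] 0.6998319458612279
```

View pics/tips.png

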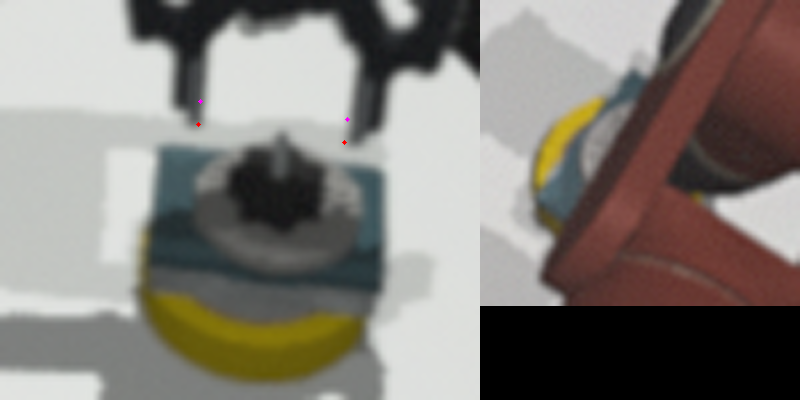

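Each fingertip ends close to the 25 mm mark, and the knob sits midway between them. I'll descend and grip.

Call:
arm_command(
  moves=[
    [0.4,[0,0,0.1],0],
    [0.4,[0,0,0.18],0],
    [0.4,[0,0,0.23],0],
    [0.4,[0,0,0.23],0],
    [0.4,[0,0,0.23],0],
  ],
)

```text
time: 5.23
tool_pos: [0.5959, -0.2849, 0.0849]
tool_rot: [-0.001, 0.894, 0.448, -0.001]
contact_force: [0.1, -0.7, 0.3]
gripper_width: 0.701
grasp_force: 0.0
```

Call:
arm_command(
  moves=[
    [0.2,[0,0,0],0],
    [0.1,[0,0,0],0],
    [0.0,[0,0,0],0],
    [-0.1,[0,0,0],0],
    [-0.2,[0,0,0],0],
    [-0.4,[0,0,0],0],
    [-0.6,[0,0,0],0],
    [-1,[0,0,0],0],
    [-1,[0,0,0],0],
    [-1,[0,0,0],0],
  ],
)

```text
time: 6.07
tool_pos: [0.5977, -0.2861, 0.0881]
tool_rot: [0.001, 0.894, 0.448, 0.001]
contact_force: [1.7, -0.8, 5.9]
gripper_width: 0.448
grasp_force: 60.0
```

Call:
arm_command(
  moves=[
    [-1,[0,0,-0.02],0],
    [-1,[0,0,-0.06],0],
    [-1,[0,0,-0.14],0],
    [-1,[0,0,-0.26],0],
    [-1,[0,0,-0.4],0],
    [-1,[0,0,-0.5],0],
    [-1,[0,0,-0.55],0],
    [-1,[0,0,-0.55],0],
  ],
)

```text
time: 6.73
tool_pos: [0.598, -0.2862, 0.1725]
tool_rot: [0.002, 0.894, 0.448, 0.001]
contact_force: [0.1, -1.6, -0.2]
gripper_width: 0.449
grasp_force: 60.2
```

```bash
python3 - <<'E'
from h import *
P,R,s=pose();print(np.round(P,4),s["gripper_width"],s["grasp_force"])
S=avg("scene");a=cv2.resize(S["frame"][205:300,250:350,::-1],(600,570),interpolation=cv2.INTER_CUBIC);cv2.imwrite("pics/k2.png",a)
print(rows([*P[:3],P[3]],[.4242,-.1529,P[2],P[3]]))
E
```

```text
[  0.598   -0.2862   0.1725 -36.7664] 0.44922213540746425 60.233280019003246
(array([ 0.0183, -1.4599, -0.    ]), np.float64(-0.0))
```

View pics/k2.png

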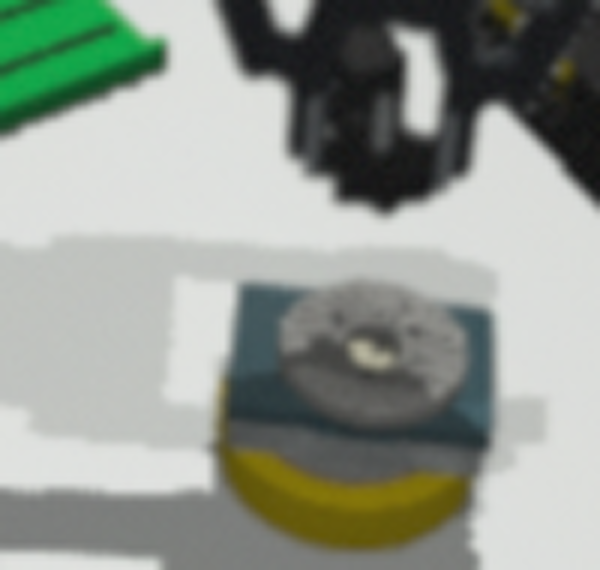

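The knob is held level (opening 0.449), and the disc is still flat with its centre uncovered. I'll move it to the red stand.

Call:
arm_command(
  moves=[
    [-1,[0,-0.08,0],0],
    [-1,[0,-0.23,0],0],
    [-1,[0,-0.42,0],0],
    [-1,[0,-0.6,0],0],
    [-1,[0,-0.73,0],0],
    [-1,[0,-0.8,0],0],
    [-1,[0.018,-0.8,0],0],
  ],
)

```text
time: 7.47
tool_pos: [0.5005, -0.2103, 0.1677]
tool_rot: [-0.001, 0.894, 0.448, -0.001]
contact_force: [-0.3, 0.0, 0.9]
gripper_width: 0.455
grasp_force: 60.3
```

Call:
arm_command(
  moves=[
    [-1,[0,-0.1,0.05],0],
    [-1,[0,-0.25,0.15],0],
    [-1,[0,-0.42,0.3],0],
    [-1,[0,-0.56,0.45],0],
    [-1,[0,-0.64,0.56],0],
    [-1,[0,-0.66,0.6],0],
    [-1,[0,-0.66,0.6],0],
    [-1,[0,-0.66,0.6],0],
  ],
)

```text
time: 8.13
tool_pos: [0.4243, -0.1531, 0.0801]
tool_rot: [0.001, 0.894, 0.448, 0.0]
contact_force: [0.8, -1.0, 0.2]
gripper_width: 0.448
grasp_force: 60.4
```

```bash
python3 - <<'E'
from h import *
P,R,s=pose();print(np.round(P,4),s["contact_force"])
print(rows(P,[.4242,-.1529,.0485,P[3]]))
E
```

```text
[  0.4243  -0.1531   0.0801 -36.778 ] [ 0.77454332 -0.95491449  0.23059616]
(array([ 0.0005, -0.0011,  0.2104]), np.float64(-0.0))
```

Call:
arm_command(
  moves=[
    [-1,[0,0,0.06],0],
    [-1,[0,0,0.12],0],
    [-1,[0,0,0.16],0],
    [-1,[0,0,0.18],0],
    [-1,[0,0,0.18],0],
    [-1,[0,0,0.18],0],
    [-1,[0,0,0.18],0],
  ],
)

```text
time: 8.72
tool_pos: [0.4233, -0.1524, 0.0525]
tool_rot: [0.0, 0.894, 0.448, 0.0]
contact_force: [0.7, 0.2, -0.2]
gripper_width: 0.453
grasp_force: 60.4
```

Call:
arm_command(
  moves=[
    [-1,[0,0,0.007],0],
    [-1,[0,0,0.013],0],
    [-1,[0,0,0.013],0],
    [-1,[0,0,0.013],0],
  ],
)

```text
time: 9.05
tool_pos: [0.423, -0.1523, 0.0504]
tool_rot: [0.0, 0.894, 0.448, 0.0]
contact_force: [-0.9, 0.2, -0.5]
gripper_width: 0.446
grasp_force: 60.4
```

Call:
arm_command(
  moves=[
    [-1,[0,0,0.007],0],
    [-1,[0,0,0.013],0],
    [-1,[0,0,0.013],0],
    [-1,[0,0,0.013],0],
  ],
)

```text
time: 9.38
tool_pos: [0.4233, -0.1524, 0.0499]
tool_rot: [-0.0, 0.894, 0.448, -0.0]
contact_force: [-6.1, 2.8, 10.6]
gripper_width: 0.451
grasp_force: 61.0
```

Call:
arm_command(
  moves=[
    [-1,[0,0,-0.005],0],
    [-0.05,[0,0,-0.005],0],
    [0,[0,0,-0.005],0],
    [0.05,[0,0,-0.005],0],
    [0.1,[0,0,-0.005],0],
    [0.15,[0,0,-0.005],0],
    [0.3,[0,0,-0.005],0],
    [0.4,[0,0,-0.005],0],
    [0.4,[0,0,-0.005],0],
  ],
)

```text
time: 10.13
tool_pos: [0.423, -0.1522, 0.0491]
tool_rot: [-0.0, 0.894, 0.448, -0.0]
contact_force: [0.3, 0.5, 0.5]
gripper_width: 0.699
grasp_force: 0.0
```

Call:
arm_command(
  moves=[
    [0.4,[0,0,-0.1],0],
    [0.4,[0,0,-0.3],0],
    [0.4,[0,0,-0.6],0],
    [0.6,[0,0,-0.8],0],
    [0.9,[0,0,-0.9],0],
    [1,[0,0,-0.9],0],
  ],
)

```text
time: 10.63
tool_pos: [0.4256, -0.1536, 0.1897]
tool_rot: [0.004, 0.894, 0.448, 0.003]
contact_force: [-0.2, -0.6, 1.3]
gripper_width: 0.999
grasp_force: 0.0
```

Call:
arm_command(
  moves=[
    [1,[0,0.25,0],0],
    [1,[0,0.5,0],0],
    [1,[0,0.9,0],0],
    [1,[0,0.9,0],0],
    [1,[0,0.9,0],0],
    [1,[0,0.9,0],0],
  ],
)

```text
time: 11.13
tool_pos: [0.5307, -0.233, 0.182]
tool_rot: [-0.002, 0.894, 0.448, -0.001]
contact_force: [0.4, -0.1, -0.7]
gripper_width: 0.998
grasp_force: 0.0
```

```bash
python3 - <<'E'
from h import *
P,R,s=pose();print(np.round(P,4),s["contact_force"],s["gripper_width"])
S=avg("scene");T=avg("top");np.savez("pics/T2.npz",**T);np.savez("pics/S2.npz",**S)
c=lambda f,u,v,w,h:cv2.resize(f["frame"][v:v+h,u:u+w,::-1],(400,400),interpolation=cv2.INTER_CUBIC)
cv2.imwrite("pics/k3.png",np.hstack([c(T,292,234,40,40),c(S,196,235,46,46)]))
for f in (S,T): print(manip.search_frame(f,"star_knob")[:2] if "shot" in f else 0)
E
```

```text
[  0.5307  -0.233    0.182  -36.7907] [ 0.35118954 -0.09841061 -0.67123459] 0.9982924307647413
[{'extent': [208.7, 246.6, 228.7, 267.4], 'confidence': 0.54}]
[{'extent': [305.1, 249.7, 321.7, 262.1], 'confidence': 0.48}]
```

View pics/k3.png

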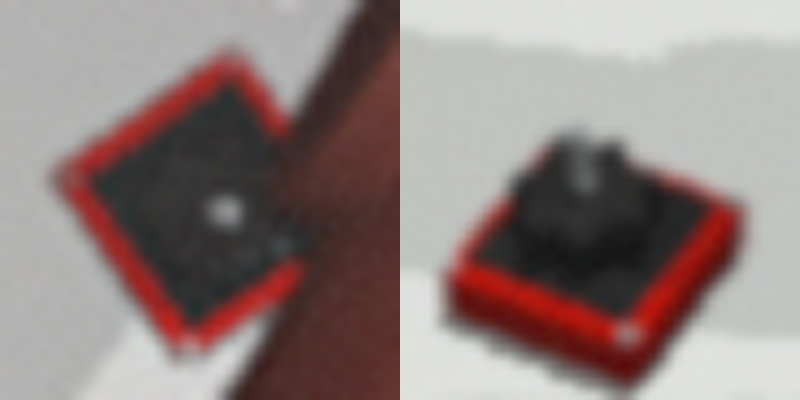

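```bash
python3 - <<'E'
from h import *
T=load("T2");S=load("S2")
print(tri(T,(314.15,254.75),S,(216,250.7)),onz(T,314.15,254.75,.059),onz(S,216,250.7,.059))
P,R,s=pose()
print(rows(P,[.6012,-.2872,.10,-37]))
E
```

```text
(array([ 0.4233, -0.1531,  0.0539]), 0.0014) [ 0.422642   -0.15217914  0.059     ] [ 0.42217753 -0.15835183  0.059     ]
(array([-0.0106,  0.5934,  0.5625]), np.float64(0.0007))
```

The knob stands within about 2 mm of the pad centre. Next is the disc. I'll approach with the fingers at about 76 mm and feel for the tin lid.

Call:
arm_command(
  moves=[
    [1,[-0.005,0.25,0],0],
    [1,[-0.01,0.45,0.1],0],
    [1,[-0.01,0.59,0.3],0],
    [1,[-0.01,0.593,0.5],0],
    [0.8,[-0.01,0.593,0.6],0],
    [0.8,[-0.01,0.593,0.64],0],
    [0.8,[-0.01,0.593,0.64],0],
    [0.8,[-0.01,0.593,0.64],0],
  ],
)

```text
time: 12.2
tool_pos: [0.6017, -0.2874, 0.0893]
tool_rot: [0.001, 0.894, 0.448, 0.0]
contact_force: [0.0, 0.6, 0.8]
gripper_width: 0.9
grasp_force: 0.0
```

```bash
python3 - <<'E'
from h import *
P,R,s=pose();print(np.round(P,4),s["contact_force"],s["gripper_width"])
print(rows(P,[.6012,-.2872,.0735,-37]))
S=avg("scene");a=cv2.resize(S["frame"][225:300,260:350,::-1],(720,600),interpolation=cv2.INTER_CUBIC)
for dz,c in ((.025,(0,0,255)),(.0158,(255,0,255))):
    for sg in (-1,1):
        p=proj(S,R@[0,sg*.038,dz]+s["tool_pos"]); cv2.circle(a,(int((p[0]-260+.5)*8),int((p[1]-225+.5)*8)),2,c,-1)
cv2.imwrite("pics/d1.png",a)
E
```

```text
[  0.6017  -0.2874   0.0893 -36.7505] [0.00579269 0.57314542 0.78573351] 0.9001965654096652
(array([-0.0011, -0.0036,  0.1055]), np.float64(0.0007))
```

View pics/d1.png

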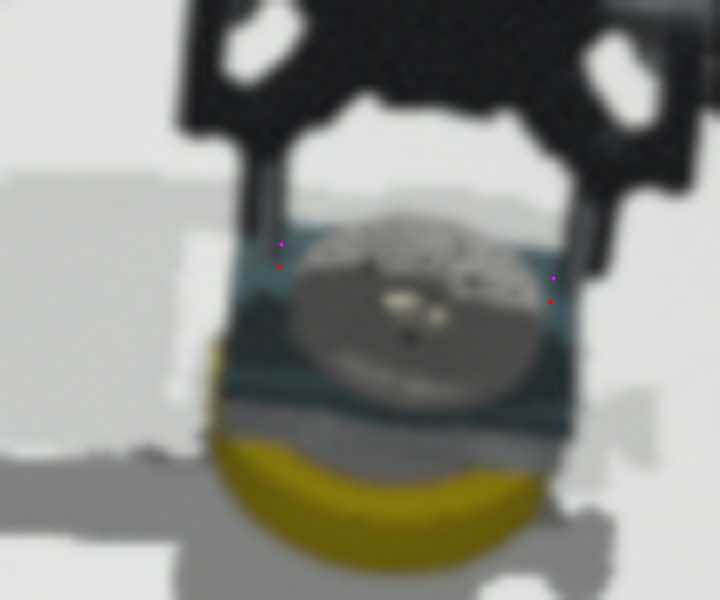

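The fingers straddle the disc, with the gap larger on the right, so I'll shift the gripper about 1 mm left. The tips fit the swing model of about 16 mm ahead of the TCP. Now I'll probe down.

Call:
arm_command(
  moves=[
    [0.8,[-0.001,-0.008,0.04],0],
    [0.8,[-0.001,-0.008,0.08],0],
    [0.8,[-0.001,-0.008,0.1],0],
    [0.8,[-0.001,-0.008,0.11],0],
    [0.8,[-0.001,-0.008,0.11],0],
    [0.8,[-0.001,-0.008,0.11],0],
  ],
)

```text
time: 12.85
tool_pos: [0.6004, -0.2868, 0.0713]
tool_rot: [-0.0, 0.894, 0.448, -0.0]
contact_force: [-0.1, -0.3, 0.9]
gripper_width: 0.904
grasp_force: 0.0
```

Call:
arm_command(
  moves=[
    [0.8,[0,0,0.007],0],
    [0.8,[0,0,0.014],0],
    [0.8,[0,0,0.014],0],
    [0.8,[0,0,0.014],0],
  ],
)

```text
time: 13.18
tool_pos: [0.6005, -0.2869, 0.0695]
tool_rot: [-0.0, 0.894, 0.448, -0.0]
contact_force: [-0.2, 0.0, -0.2]
gripper_width: 0.903
grasp_force: 0.0
```

Call:
arm_command(
  moves=[
    [0.8,[0,0,0.007],0],
    [0.8,[0,0,0.014],0],
    [0.8,[0,0,0.014],0],
    [0.8,[0,0,0.014],0],
  ],
)

```text
time: 13.52
tool_pos: [0.6004, -0.2869, 0.0673]
tool_rot: [-0.0, 0.894, 0.448, -0.0]
contact_force: [0.0, 0.5, 0.5]
gripper_width: 0.9
grasp_force: 0.0
```

Call:
arm_command(
  moves=[
    [0.8,[0,0,0.007],0],
    [0.8,[0,0,0.007],0],
    [0.8,[0,0,0.007],0],
  ],
)

```text
time: 13.77
tool_pos: [0.6004, -0.2869, 0.0663]
tool_rot: [-0.0, 0.894, 0.448, -0.0]
contact_force: [0.1, -0.3, 0.1]
gripper_width: 0.894
grasp_force: 0.0
```

Call:
arm_command(
  moves=[
    [0.8,[0,0,0.007],0],
    [0.8,[0,0,0.007],0],
    [0.8,[0,0,0.007],0],
  ],
)

```text
time: 14.02
tool_pos: [0.6007, -0.287, 0.0659]
tool_rot: [0.0, 0.894, 0.448, 0.0]
contact_force: [-0.5, -0.4, 2.7]
gripper_width: 0.895
grasp_force: 1.4
```

There was light contact at 0.0659, which matches the model. I'll raise 3 mm, close and lift.

Call:
arm_command(
  moves=[
    [0.8,[0,0,-0.02],0],
    [0.8,[0,0,-0.02],0],
    [0.75,[0,0,-0.02],0],
    [0.7,[0,0,-0.02],0],
    [0.65,[0,0,-0.02],0],
    [0.6,[0,0,-0.02],0],
    [0.4,[0,0,-0.02],0],
    [0,[0,0,-0.02],0],
    [-1,[0,0,-0.02],0],
    [-1,[0,0,-0.02],0],
  ],
)

```text
time: 14.85
tool_pos: [0.6012, -0.2874, 0.0698]
tool_rot: [0.001, 0.894, 0.448, 0.0]
contact_force: [-0.1, 0.4, 4.2]
gripper_width: 0.771
grasp_force: 66.6
```

Call:
arm_command(
  moves=[
    [-1,[0,0,-0.01],0],
    [-1,[0,0,-0.03],0],
    [-1,[0,0,-0.06],0],
    [-1,[0,0,-0.12],0],
    [-1,[0,0,-0.2],0],
    [-1,[0,0,-0.32],0],
    [-1,[0,0,-0.42],0],
    [-1,[0,0,-0.47],0],
    [-1,[0,0,-0.47],0],
  ],
)

```text
time: 15.6
tool_pos: [0.6021, -0.2879, 0.1429]
tool_rot: [0.003, 0.894, 0.448, 0.002]
contact_force: [1.5, -0.4, -0.6]
gripper_width: 0.773
grasp_force: 66.8
```

```bash
python3 - <<'E'
from h import *
P,R,s=pose();print(np.round(P,4),s["contact_force"],s["gripper_width"])
print(rows(P,[.4382,.1603,.11,P[3]]))
S=avg("scene");np.savez("pics/S3.npz",**S);a=cv2.resize(S["frame"][205:300,250:350,::-1],(600,570),interpolation=cv2.INTER_CUBIC);cv2.imwrite("pics/d2.png",a)
E
```

```text
[  0.6021  -0.2879   0.1429 -36.7664] [ 1.53456632 -0.37033216 -0.56970842] 0.7733291652806238
(array([ 1.7395, -2.6641,  0.2194]), np.float64(-0.0))
```

View pics/d2.png

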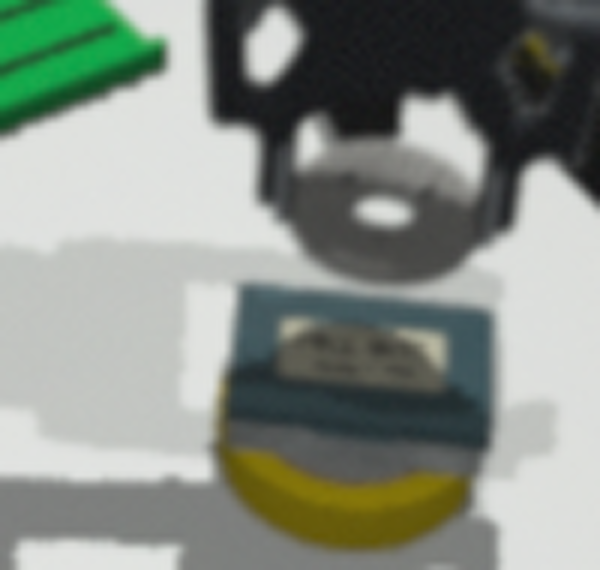

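The disc hangs level in the grip and the tin lid with its label is undisturbed. I'll carry the disc to the blue stand.

Call:
arm_command(
  moves=[
    [-1,[0.03,-0.046,0],0],
    [-1,[0.09,-0.138,0],0],
    [-1,[0.18,-0.276,0],0],
    [-1,[0.28,-0.43,0],0],
    [-1,[0.38,-0.58,0],0],
    [-1,[0.48,-0.735,0],0],
  ],
)

```text
time: 16.25
tool_pos: [0.5538, -0.1615, 0.1373]
tool_rot: [-0.001, 0.894, 0.448, -0.001]
contact_force: [-0.6, 0.2, -2.3]
gripper_width: 0.774
grasp_force: 66.9
```

Call:
arm_command(
  moves=[
    [-1,[0.1,-0.153,0],0],
    [-1,[0.2,-0.306,0],0],
    [-1,[0.3,-0.459,0],0],
    [-1,[0.4,-0.613,0],0],
    [-1,[0.5,-0.766,0],0],
  ],
)

```text
time: 16.67
tool_pos: [0.5064, -0.0326, 0.1375]
tool_rot: [-0.001, 0.894, 0.448, -0.001]
contact_force: [-0.0, -0.4, -2.1]
gripper_width: 0.771
grasp_force: 66.9
```

Call:
arm_command(
  moves=[
    [-1,[0.1,-0.153,0],0],
    [-1,[0.2,-0.306,0],0],
    [-1,[0.29,-0.444,0],0],
    [-1,[0.37,-0.567,0],0],
    [-1,[0.43,-0.66,0],0],
    [-1,[0.47,-0.72,0],0],
    [-1,[0.49,-0.75,0],0],
    [-1,[0.49,-0.75,0],0],
  ],
)

```text
time: 17.33
tool_pos: [0.4613, 0.0925, 0.1382]
tool_rot: [-0.0, 0.894, 0.449, -0.0]
contact_force: [0.6, -0.4, -0.7]
gripper_width: 0.771
grasp_force: 66.9
```

```bash
python3 - <<'E'
from h import *
P,R,s=pose();print(np.round(P,4),s["contact_force"],s["gripper_width"],rows(P,[.4382,.1603,.08,P[3]]))
E
```

```text
[  0.4613   0.0925   0.1382 -36.6876] [ 0.61463265 -0.37609759 -0.65717708] 0.7705411553752264 (array([ 0.2705, -0.3932,  0.3883]), np.float64(-0.0))
```

Call:
arm_command(
  moves=[
    [-1,[0.04,-0.06,0],0],
    [-1,[0.1,-0.15,0.05],0],
    [-1,[0.18,-0.26,0.12],0],
    [-1,[0.23,-0.34,0.2],0],
    [-1,[0.26,-0.38,0.29],0],
    [-1,[0.27,-0.393,0.36],0],
    [-1,[0.27,-0.393,0.39],0],
    [-1,[0.27,-0.393,0.39],0],
    [-1,[0.27,-0.393,0.39],0],
  ],
)

```text
time: 18.08
tool_pos: [0.4394, 0.1591, 0.0805]
tool_rot: [0.0, 0.894, 0.448, -0.0]
contact_force: [1.5, 0.1, -1.5]
gripper_width: 0.772
grasp_force: 66.9
```

```bash
python3 - <<'E'
from h import *
P,R,s=pose();print(np.round(P,4),rows(P,[.4382,.1603,.043,P[3]]))
S=avg("scene");T=avg("top")
c=lambda f,u,v,w,h:cv2.resize(f["frame"][v:v+h,u:u+w,::-1],(400,400),interpolation=cv2.INTER_CUBIC)
cv2.imwrite("pics/d3.png",np.hstack([c(T,175,220,50,50),c(S,155,160,54,54)]))
E
```

```text
[  0.4394   0.1591   0.0805 -36.8207] (array([ 0.0019, -0.0113,  0.2498]), np.float64(-0.0))
```

View pics/d3.png

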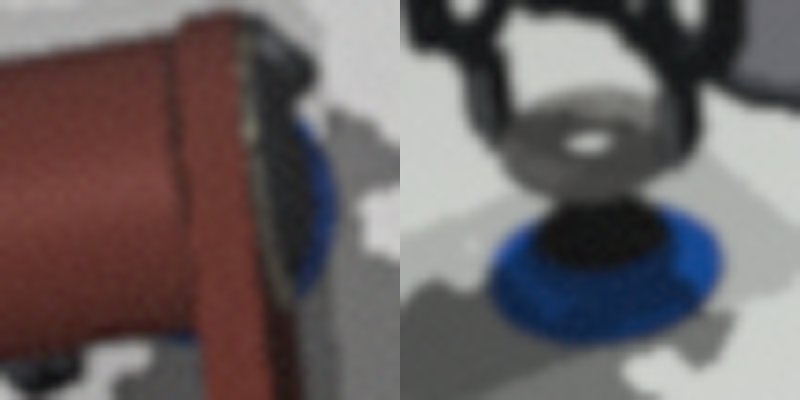

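The disc hangs level just above the blue stand, in line with it. I'll lower it.

Call:
arm_command(
  moves=[
    [-1,[0.002,-0.008,0.06],0],
    [-1,[0.002,-0.011,0.12],0],
    [-1,[0.002,-0.011,0.17],0],
    [-1,[0.002,-0.011,0.2],0],
    [-1,[0.002,-0.011,0.22],0],
    [-1,[0.002,-0.011,0.225],0],
    [-1,[0.002,-0.011,0.225],0],
    [-1,[0.002,-0.011,0.225],0],
  ],
)

```text
time: 19.05
tool_pos: [0.4381, 0.1608, 0.0468]
tool_rot: [0.0, 0.894, 0.448, 0.0]
contact_force: [0.1, 0.5, -1.1]
gripper_width: 0.769
grasp_force: 66.9
```

Call:
arm_command(
  moves=[
    [-1,[0,0,0.005],0],
    [-1,[0,0,0.01],0],
    [-1,[0,0,0.01],0],
    [-1,[0,0,0.01],0],
  ],
)

```text
time: 19.38
tool_pos: [0.438, 0.1608, 0.0453]
tool_rot: [0.0, 0.894, 0.448, 0.0]
contact_force: [-0.2, 0.7, -1.4]
gripper_width: 0.772
grasp_force: 66.9
```

Call:
arm_command(
  moves=[
    [-1,[0,0,0.005],0],
    [-1,[0,0,0.01],0],
    [-1,[0,0,0.01],0],
    [-1,[0,0,0.01],0],
  ],
)

```text
time: 19.72
tool_pos: [0.4378, 0.1608, 0.0435]
tool_rot: [-0.0, 0.894, 0.448, -0.0]
contact_force: [0.5, -0.5, -2.3]
gripper_width: 0.767
grasp_force: 66.9
```

Call:
arm_command(
  moves=[
    [-1,[0,0,0.006],0],
    [-1,[0,0,0.006],0],
    [-1,[0,0,0.006],0],
  ],
)

```text
time: 19.97
tool_pos: [0.438, 0.1608, 0.0431]
tool_rot: [0.0, 0.894, 0.448, 0.0]
contact_force: [-2.1, -0.9, 3.5]
gripper_width: 0.771
grasp_force: 67.4
```

Call:
arm_command(
  moves=[
    [-1,[0,0,0.004],0],
    [-1,[0,0,0.004],0],
    [-1,[0,0,0.004],0],
  ],
)

```text
time: 20.22
tool_pos: [0.4381, 0.1608, 0.0431]
tool_rot: [0.0, 0.894, 0.448, -0.0]
contact_force: [-5.3, -0.9, 8.4]
gripper_width: 0.769
grasp_force: 67.8
```

Call:
arm_command(
  moves=[
    [0.5,[0,0,-0.004],0],
    [0.56,[0,0,-0.004],0],
    [0.6,[0,0,-0.004],0],
    [0.65,[0,0,-0.004],0],
    [0.7,[0,0,-0.004],0],
    [0.8,[0,0,-0.004],0],
    [0.9,[0,0,-0.004],0],
    [1,[0,0,-0.004],0],
    [1,[0,0,-0.004],0],
  ],
)

```text
time: 20.97
tool_pos: [0.4379, 0.1608, 0.0427]
tool_rot: [0.0, 0.894, 0.448, 0.0]
contact_force: [-0.1, -0.3, 0.3]
gripper_width: 0.998
grasp_force: 0.0
```

Call:
arm_command(
  moves=[
    [1,[0,0,-0.05],0],
    [1,[0,0,-0.15],0],
    [1,[0,0,-0.35],0],
    [1,[0,0,-0.6],0],
    [1,[0,0,-0.75],0],
    [1,[0,0,-0.75],0],
  ],
)

```text
time: 21.47
tool_pos: [0.4416, 0.1616, 0.1625]
tool_rot: [0.002, 0.894, 0.448, 0.006]
contact_force: [0.9, 0.3, 1.1]
gripper_width: 1.004
grasp_force: 0.0
```

Call:
arm_command(
  moves=[
    [1,[-0.13,0.2,0],0],
    [1,[-0.26,0.4,0],0],
    [1,[-0.5,0.76,0],0],
    [1,[-0.5,0.76,0],0],
    [1,[-0.5,0.76,0],0],
    [1,[-0.5,0.76,0],0],
  ],
)

```text
time: 21.97
tool_pos: [0.4843, 0.0316, 0.155]
tool_rot: [-0.0, 0.895, 0.447, -0.0]
contact_force: [0.1, 0.3, 0.6]
gripper_width: 1.0
grasp_force: 0.0
```

Call:
arm_command(
  moves=[
    [1,[-0.13,0.2,0],0],
    [1,[-0.26,0.4,0],0],
    [1,[-0.5,0.76,0],0],
    [1,[-0.5,0.76,0],0],
    [1,[-0.5,0.76,0],0],
    [1,[-0.5,0.76,0],0],
  ],
)

```text
time: 22.47
tool_pos: [0.5306, -0.0955, 0.1549]
tool_rot: [-0.001, 0.894, 0.448, -0.0]
contact_force: [0.6, 0.7, -0.4]
gripper_width: 1.0
grasp_force: 0.0
```

```bash
python3 - <<'E'
from h import *
P,R,s=pose();print(np.round(P,4),s["gripper_width"])
S=avg("scene");T=avg("top");np.savez("pics/T4.npz",**T);np.savez("pics/S4.npz",**S)
c=lambda f,u,v,w,h:cv2.resize(f["frame"][v:v+h,u:u+w,::-1],(400,300),interpolation=cv2.INTER_CUBIC)
cv2.imwrite("pics/d4.png",np.vstack([np.hstack([c(T,172,226,56,42),c(S,155,176,54,40)]),np.hstack([c(T,324,162,76,57),c(S,268,244,76,57)])]))
E
```

```text
[  0.5306  -0.0955   0.1549 -36.8045] 1.0003690168199786
```

View pics/d4.png

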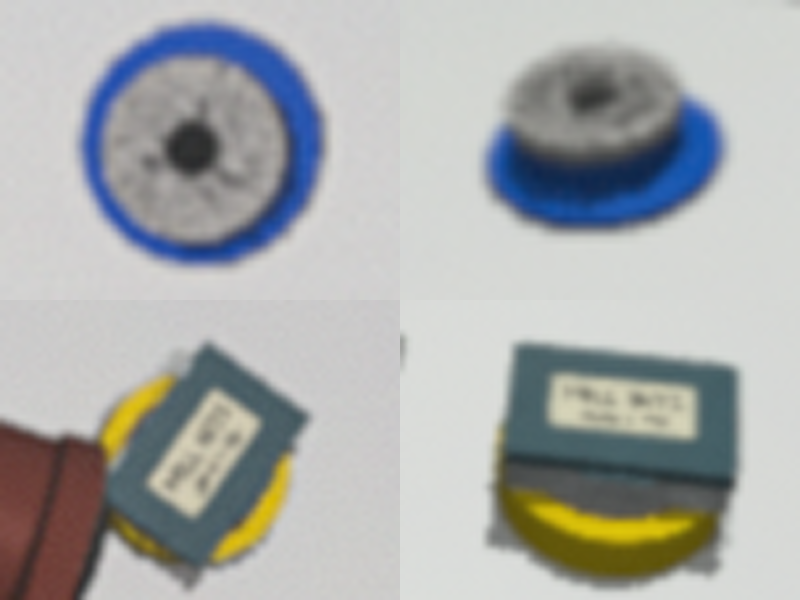

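The disc sits level on the blue stand. The tin and roll are still in place, with top-crop corners at about (210,342), (308,416), (207,565) and (104,488).

```bash
python3 - <<'E'
from h import *
T=load("T4");S=load("S4")
t=lambda x,y:(172+(x+.5)*.14-.5,226+(y+.5)*.14-.5)
print("disc",onz(T,*t(194,149),.034),"foot",onz(T,*t(203,144),.006))
C=[onz(T,324+(x+.5)*.19-.5,162+(y-300+.5)*.19-.5,.05) for x,y in ((210,342),(308,416),(207,565),(104,488))]
print(np.round(C,4),np.mean(C,0))
# segmentation: teal+label region via minAreaRect
im=T["frame"][162:219,324:400]; h=cv2.cvtColor(im,cv2.COLOR_RGB2HSV).astype(int)
m=((h[...,0]>88)&(h[...,0]<115)&(h[...,1]>45)&(h[...,2]<140)).astype(np.uint8)
m=cv2.morphologyEx(m,cv2.MORPH_CLOSE,np.ones((13,13))); m=cv2.morphologyEx(m,cv2.MORPH_OPEN,np.ones((3,3)))
c=max(cv2.findContours(m,0,1)[0],key=cv2.contourArea);r=cv2.minAreaRect(c);b=cv2.boxPoints(r)+[324,162]
W=np.array([onz(T,*p,.05) for p in b]);print(W.round(4),W.mean(0),[np.linalg.norm(W[i]-W[i-1]).round(4) for i in range(4)],[np.degrees(np.arctan2(*(W[i]-W[i-1])[1::-1])).round(1) for i in range(4)])
P,R,s=pose()
e=W.mean(0);print(rows(P,[e[0],e[1],.1,53.]),P)
E
```

```text
disc [0.43643455 0.16010549 0.034     ] foot [0.4385344  0.16019287 0.006     ]
[[ 0.6581 -0.2866  0.05  ]
 [ 0.6203 -0.3371  0.05  ]
 [ 0.5413 -0.2845  0.05  ]
 [ 0.5799 -0.2315  0.05  ]] [ 0.59988798 -0.28491151  0.05      ]
[[ 0.5783 -0.2274  0.05  ]
 [ 0.6567 -0.2845  0.05  ]
 [ 0.6171 -0.3379  0.05  ]
 [ 0.5393 -0.2807  0.05  ]] [ 0.59783907 -0.28258384  0.05      ] [np.float64(0.066), np.float64(0.097), np.float64(0.0665), np.float64(0.0966)] [np.float64(53.8), np.float64(-36.0), np.float64(-126.6), np.float64(143.7)]
(array([-0.7372,  1.1092,  0.3674]), np.float64(-0.2491)) [np.float64(0.5304094021284808), np.float64(-0.09453634022580046), np.float64(0.15510465478655977), np.float64(-36.665923717386555)]
```

Call:
arm_command(
  moves=[
    [1,[-0.15,0.22,0],0],
    [1,[-0.3,0.45,0],0],
    [1,[-0.4,0.6,0],0],
    [1,[-0.4,0.6,0],0],
  ],
)

```text
time: 23.1
tool_pos: [0.5682, -0.2013, 0.1559]
tool_rot: [0.001, 0.895, 0.447, 0.0]
contact_force: [-0.4, -0.2, 0.3]
gripper_width: 0.997
grasp_force: 0.0
```

Call:
arm_command(
  moves=[
    [1,[-0.15,0.22,0],-0.25],
    [1,[-0.338,0.52,0],-0.25],
    [1,[-0.338,0.52,0],-0.25],
    [1,[-0.338,0.52,0],-0.25],
    [1,[-0.338,0.52,0.1],-0.25],
    [1,[-0.338,0.52,0.2],-0.25],
    [1,[-0.338,0.52,0.3],-0.25],
    [1,[-0.338,0.52,0.35],-0.25],
    [1,[-0.338,0.52,0.35],-0.25],
    [1,[-0.338,0.52,0.35],-0.25],
    [1,[-0.338,0.52,0.35],-0.25],
    [1,[-0.338,0.52,0.35],-0.25],
    [1,[-0.338,0.52,0.35],-0.25],
    [1,[-0.338,0.52,0.35],-0.25],
    [1,[-0.338,0.52,0.35],-0.25],
  ],
)

```text
time: 24.35
tool_pos: [0.599, -0.2839, 0.1027]
tool_rot: [-0.0, 0.316, 0.949, 0.0]
contact_force: [0.4, 0.4, 0.3]
gripper_width: 1.0
grasp_force: 0.0
```

```bash
python3 - <<'E'
from h import *
P,R,s=pose();print(np.round(P,4),s["gripper_width"],rows(P,[.599,-.2838,.048,53.6]))
S=avg("scene");a=cv2.resize(S["frame"][225:300,260:350,::-1],(720,600),interpolation=cv2.INTER_CUBIC)
cv2.imwrite("pics/t1.png",a)
E
```

```text
[ 0.599  -0.2839  0.1027 53.1759] 1.0003618376875631 (array([0.0007, 0.0007, 0.3646]), np.float64(-0.0012))
```

View pics/t1.png

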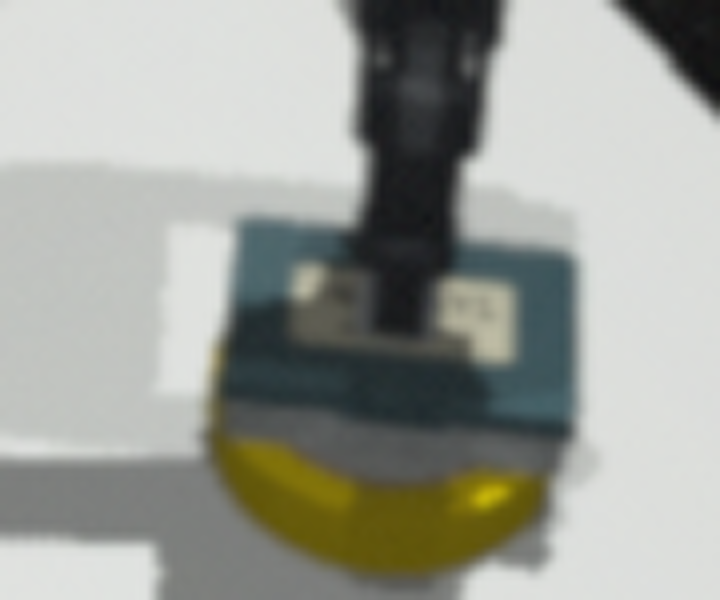

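The gripper is centred on the tin's length, with the near finger at x≈400 and the tin spanning 228 to 575. I'll descend in steps.

Call:
arm_command(
  moves=[
    [1,[0,0,0.1],0],
    [1,[0,0,0.2],0],
    [1,[0,0,0.25],0],
    [1,[0,0,0.27],0],
    [1,[0,0,0.29],0],
    [1,[0,0,0.29],0],
  ],
)

```text
time: 25.0
tool_pos: [0.5985, -0.2848, 0.0579]
tool_rot: [-0.001, 0.315, 0.949, 0.0]
contact_force: [-0.8, -0.2, -0.0]
gripper_width: 0.997
grasp_force: 0.0
```

Call:
arm_command(
  moves=[
    [1,[0,0,0.02],0],
    [1,[0,0,0.04],0],
    [1,[0,0,0.05],0],
    [1,[0,0,0.05],0],
  ],
)

```text
time: 25.33
tool_pos: [0.599, -0.285, 0.0515]
tool_rot: [-0.0, 0.315, 0.949, 0.0]
contact_force: [1.2, -0.3, 0.3]
gripper_width: 1.003
grasp_force: 0.0
```

Call:
arm_command(
  moves=[
    [1,[0,0,0.02],0],
    [1,[0,0,0.025],0],
    [1,[0,0,0.025],0],
    [1,[0,0,0.025],0],
  ],
)

```text
time: 25.67
tool_pos: [0.599, -0.2851, 0.0479]
tool_rot: [-0.0, 0.315, 0.949, 0.0]
contact_force: [0.4, -0.4, 0.8]
gripper_width: 1.0
grasp_force: 0.0
```

Call:
arm_command(
  moves=[
    [0.9,[0,0,0],0],
    [0.8,[0,0,0],0],
    [0.75,[0,0,0],0],
    [0.7,[0,0,0],0],
    [0.65,[0,0,0],0],
    [0.6,[0,0,0],0],
    [0.55,[0,0,0],0],
    [0.4,[0,0,0],0],
    [0,[0,0,0],0],
    [-1,[0,0,0],0],
    [-1,[0,0,0],0],
  ],
)

```text
time: 26.58
tool_pos: [0.5996, -0.285, 0.0491]
tool_rot: [0.0, 0.315, 0.949, 0.0]
contact_force: [0.6, 3.1, 5.5]
gripper_width: 0.764
grasp_force: 64.6
```

Call:
arm_command(
  moves=[
    [-1,[0,0,-0.01],0],
    [-1,[0,0,-0.03],0],
    [-1,[0,0,-0.06],0],
    [-1,[0,0,-0.1],0],
    [-1,[0,0,-0.16],0],
    [-1,[0,0,-0.24],0],
    [-1,[0,0,-0.32],0],
    [-1,[0,0,-0.37],0],
    [-1,[0,0,-0.4],0],
    [-1,[0,0,-0.4],0],
  ],
)

```text
time: 27.42
tool_pos: [0.6, -0.2857, 0.1103]
tool_rot: [0.002, 0.315, 0.949, -0.0]
contact_force: [0.2, -0.4, -1.5]
gripper_width: 0.765
grasp_force: 66.6
```

```bash
python3 - <<'E'
from h import *
P,R,s=pose();print(np.round(P,4),s["gripper_width"],rows(P,[.592,.0135,.09,4.9]))
S=avg("scene");T=avg("top");np.savez("pics/S5.npz",**S);np.savez("pics/T5.npz",**T)
c=lambda f,u,v,w,h:cv2.resize(f["frame"][v:v+h,u:u+w,::-1],(400,400),interpolation=cv2.INTER_CUBIC)
cv2.imwrite("pics/t2.png",np.hstack([c(T,328,155,66,66),c(S,258,222,86,86)]))
E
```

```text
[ 0.6    -0.2857  0.1103 53.2349] 0.7650564386955775 (array([1.2366, 1.5656, 0.1355]), np.float64(0.1343))
```

View pics/t2.png

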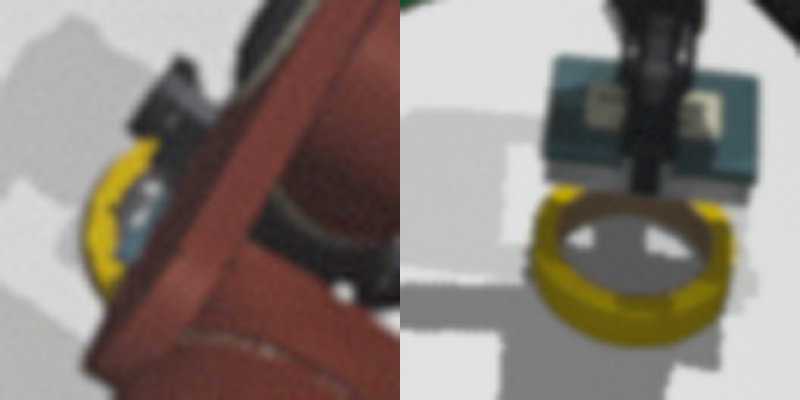

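The tin hangs level, and the roll is undisturbed with its core visible. I'll carry the tin to the tray.

Call:
arm_command(
  moves=[
    [-1,[0.03,0.038,0],0],
    [-1,[0.1,0.127,0],0],
    [-1,[0.2,0.253,0],0],
    [-1,[0.32,0.405,0],0],
    [-1,[0.44,0.557,0],0],
    [-1,[0.56,0.71,0],0],
    [-1,[0.66,0.836,0],0],
  ],
)

```text
time: 28.3
tool_pos: [0.594, -0.122, 0.1076]
tool_rot: [-0.001, 0.315, 0.949, 0.0]
contact_force: [0.3, 0.3, -2.2]
gripper_width: 0.771
grasp_force: 66.6
```

Call:
arm_command(
  moves=[
    [-1,[0.1,0.127,0],0.012],
    [-1,[0.2,0.253,0],0.025],
    [-1,[0.3,0.38,0],0.04],
    [-1,[0.39,0.494,0],0.055],
    [-1,[0.47,0.595,0],0.07],
    [-1,[0.53,0.67,0],0.085],
    [-1,[0.56,0.71,0],0.1],
    [-1,[0.576,0.73,0],0.115],
    [-1,[0.576,0.73,0],0.125],
    [-1,[0.576,0.73,0],0.132],
    [-1,[0.576,0.73,0],0.1343],
    [-1,[0.576,0.73,0],0.1343],
    [-1,[0.576,0.73,0],0.1343],
  ],
)

```text
time: 29.38
tool_pos: [0.5907, 0.0147, 0.1078]
tool_rot: [-0.0, 0.676, 0.737, -0.0]
contact_force: [0.0, 0.4, -1.8]
gripper_width: 0.765
grasp_force: 66.6
```

```bash
python3 - <<'E'
from h import *
P,R,s=pose();print(np.round(P,4),s["gripper_width"],s["contact_force"],rows(P,[.592,.0135,.034,4.9]))
E
```

```text
[0.5907 0.0147 0.1078 4.9605] 0.7651733694864277 [ 0.03795319  0.433487   -1.76483213] (array([-0.0086,  0.0077,  0.4923]), np.float64(0.0002))
```

Call:
arm_command(
  moves=[
    [-1,[-0.004,0.004,0.06],0],
    [-1,[-0.0086,0.0077,0.14],0],
    [-1,[-0.0086,0.0077,0.24],0],
    [-1,[-0.0086,0.0077,0.33],0],
    [-1,[-0.0086,0.0077,0.4],0],
    [-1,[-0.0086,0.0077,0.44],0],
    [-1,[-0.0086,0.0077,0.47],0],
    [-1,[-0.0086,0.0077,0.48],0],
    [-1,[-0.0086,0.0077,0.48],0],
    [-1,[-0.0086,0.0077,0.48],0],
  ],
)

```text
time: 30.22
tool_pos: [0.593, 0.0128, 0.0366]
tool_rot: [0.0, 0.676, 0.737, 0.0]
contact_force: [0.5, 0.4, -1.9]
gripper_width: 0.766
grasp_force: 66.7
```

Call:
arm_command(
  moves=[
    [-1,[0,0,0.006],0],
    [-1,[0,0,0.012],0],
    [-1,[0,0,0.012],0],
    [-1,[0,0,0.012],0],
  ],
)

```text
time: 30.55
tool_pos: [0.5925, 0.0129, 0.0344]
tool_rot: [0.0, 0.676, 0.737, 0.0]
contact_force: [0.1, 0.1, -2.4]
gripper_width: 0.763
grasp_force: 66.7
```

Call:
arm_command(
  moves=[
    [-1,[0,0,0.006],0],
    [-1,[0,0,0.006],0],
    [-1,[0,0,0.006],0],
  ],
)

```text
time: 30.8
tool_pos: [0.5923, 0.0129, 0.0332]
tool_rot: [-0.0, 0.676, 0.737, -0.0]
contact_force: [-0.6, -1.3, -1.7]
gripper_width: 0.766
grasp_force: 66.7
```

Call:
arm_command(
  moves=[
    [-1,[0,0,0.006],0],
    [-1,[0,0,0.006],0],
    [-1,[0,0,0.006],0],
  ],
)

```text
time: 31.05
tool_pos: [0.5924, 0.0129, 0.0323]
tool_rot: [-0.0, 0.676, 0.737, -0.0]
contact_force: [0.8, -0.4, -2.3]
gripper_width: 0.764
grasp_force: 66.7
```

Call:
arm_command(
  moves=[
    [-1,[0,0,0.004],0],
    [-1,[0,0,0.004],0],
    [-1,[0,0,0.004],0],
  ],
)

```text
time: 31.3
tool_pos: [0.5924, 0.0129, 0.0322]
tool_rot: [-0.0, 0.676, 0.737, -0.0]
contact_force: [-3.0, 0.1, 3.5]
gripper_width: 0.765
grasp_force: 66.9
```

Call:
arm_command(
  moves=[
    [0.5,[0,0,0],0],
    [0.56,[0,0,0],0],
    [0.6,[0,0,0],0],
    [0.65,[0,0,0],0],
    [0.7,[0,0,0],0],
    [0.8,[0,0,0],0],
    [0.9,[0,0,0],0],
    [1,[0,0,0],0],
    [1,[0,0,0],0],
  ],
)

```text
time: 32.05
tool_pos: [0.5925, 0.0129, 0.0318]
tool_rot: [0.0, 0.676, 0.737, 0.0]
contact_force: [-0.2, 0.5, -0.4]
gripper_width: 0.998
grasp_force: 0.0
```

Call:
arm_command(
  moves=[
    [1,[0,0,-0.05],0],
    [1,[0,0,-0.15],0],
    [1,[0,0,-0.35],0],
    [1,[0,0,-0.6],0],
    [1,[0,0,-0.85],0],
    [1,[0,0,-0.85],0],
  ],
)

```text
time: 32.55
tool_pos: [0.5975, 0.0124, 0.1698]
tool_rot: [0.006, 0.676, 0.737, 0.005]
contact_force: [1.4, 0.2, 1.4]
gripper_width: 0.996
grasp_force: 0.0
```

Call:
arm_command(
  moves=[
    [1,[0.25,-0.25,0],0],
    [1,[0.5,-0.5,0],0],
    [1,[0.9,-0.9,0],0],
    [1,[0.9,-0.9,0],0],
    [1,[0.9,-0.9,0],0],
    [1,[0.9,-0.9,0],0],
  ],
)

```text
time: 33.05
tool_pos: [0.4431, 0.1382, 0.159]
tool_rot: [-0.001, 0.675, 0.738, 0.0]
contact_force: [0.7, -0.6, -0.5]
gripper_width: 1.002
grasp_force: 0.0
```

```bash
python3 - <<'E'
from h import *
P,R,s=pose();print(np.round(P,4),s["gripper_width"])
S=avg("scene");T=avg("top");np.savez("pics/T6.npz",**T);np.savez("pics/S6.npz",**S)
c=lambda f,u,v,w,h:cv2.resize(f["frame"][v:v+h,u:u+w,::-1],(400,300),interpolation=cv2.INTER_CUBIC)
cv2.imwrite("pics/t3.png",np.vstack([np.hstack([c(T,217,166,72,54),c(S,216,180,68,51)]),np.hstack([c(T,328,165,68,51),c(S,272,248,68,51)])]))
E
```

```text
[0.4431 0.1382 0.159  5.1108] 1.0022856038387469
```

View pics/t3.png

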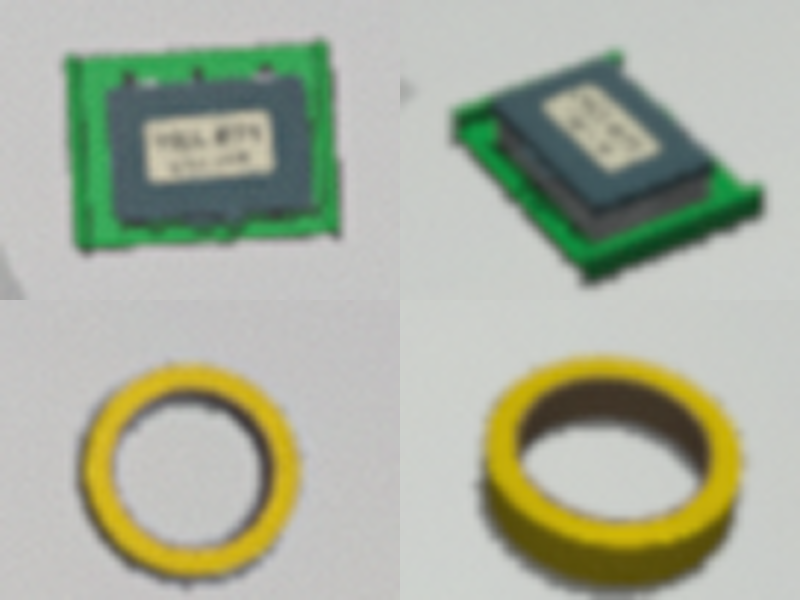

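The tin lies level between the lips and the roll lies clear. I have no pictures left to view, so from here I'll measure numerically.

```bash
cat >> h.py <<'E'
def ring(f,u,v,w,h,z):
    im=cv2.resize(f["frame"][v:v+h,u:u+w],None,fx=4,fy=4,interpolation=cv2.INTER_CUBIC);H=cv2.cvtColor(im,cv2.COLOR_RGB2HSV).astype(int)
    m=((H[...,0]>18)&(H[...,0]<34)&(H[...,1]>130)&(H[...,2]>150)).astype(np.uint8)
    cs,hi=cv2.findContours(m,cv2.RETR_CCOMP,cv2.CHAIN_APPROX_NONE)
    out=[]
    for c,k in zip(cs,hi[0]):
        if len(c)>60:
            e=cv2.fitEllipse(c);p=(np.array(e[0])+.5)/4-.5+[u,v]; out.append(("hole" if k[3]>=0 else "outer",p.round(2),np.round(np.array(e[1])/4,1),onz(f,*p,z).round(4)))
    return out
E
python3 - <<'E'
from h import *
T=load("T6");S=load("S6")
for r in ring(T,328,165,68,51,.025)+ring(S,272,248,68,51,.025): print(r)
print("tin",onz(T,254.93,192.05,.033))
P,R,s=pose();a=np.radians(5)
c=onz(T,360.2,193.1,.025);print(c)
q=c[:2]-.041*np.array([np.cos(a),np.sin(a)]);print(q,rows(P,[*q,.1,5.]))
E
```

```text
('outer', array([360.16, 193.51]), array([34.7, 36. ]), array([ 0.5948, -0.283 ,  0.025 ]))
('hole', array([360.28, 193.39]), array([27.8, 28.3]), array([ 0.5951, -0.2834,  0.025 ]))
('outer', array([307.86, 273.53]), array([31.3, 43.4]), array([ 0.5954, -0.2886,  0.025 ]))
('hole', array([307.84, 272.95]), array([25.1, 34.2]), array([ 0.5963, -0.2871,  0.025 ]))
tin [0.59050663 0.01007024 0.033     ]
[ 0.59595321 -0.28312481  0.025     ]
[ 0.55510923 -0.28669819] (array([-2.8636,  0.4801,  0.3975]), np.float64(-0.0005))
```

Call:
arm_command(
  moves=[
    [0,[-0.25,0.04,0],0],
    [0,[-0.5,0.08,0],0],
    [0,[-0.95,0.16,0],0],
    [0,[-0.95,0.16,0],0],
    [0,[-0.95,0.16,0],0],
  ],
)

```text
time: 33.77
tool_pos: [0.4841, -0.009, 0.1597]
tool_rot: [0.001, 0.679, 0.734, -0.0]
contact_force: [-0.7, 0.9, 0.6]
gripper_width: 0.502
grasp_force: 0.0
```

Call:
arm_command(
  moves=[
    [0,[-0.25,0.04,0],0],
    [0,[-0.5,0.08,0],0],
    [0,[-0.95,0.16,0],0],
    [0,[-0.95,0.16,0],0],
    [0,[-0.95,0.16,0],0],
  ],
)

```text
time: 34.18
tool_pos: [0.5197, -0.1488, 0.1596]
tool_rot: [0.001, 0.678, 0.735, -0.0]
contact_force: [-0.3, 0.3, 0.1]
gripper_width: 0.501
grasp_force: 0.0
```

Call:
arm_command(
  moves=[
    [0,[-0.25,0.04,0],0],
    [0,[-0.5,0.08,0],0],
    [0,[-0.964,0.155,0],0],
    [0,[-0.964,0.155,0.2],0],
    [0,[-0.964,0.155,0.4],0],
    [0,[-0.964,0.155,0.4],0],
    [0,[-0.964,0.155,0.4],0],
  ],
)

```text
time: 34.77
tool_pos: [0.5524, -0.2846, 0.0965]
tool_rot: [-0.003, 0.676, 0.736, -0.0]
contact_force: [0.7, 1.0, 0.5]
gripper_width: 0.503
grasp_force: 0.0
```

```bash
python3 - <<'E'
from h import *
P,R,s=pose();print(np.round(P,4),s["gripper_width"],rows(P,[.5543,-.2868,.036,5.]))
E
```

```text
[ 0.5524 -0.2846  0.0965  4.8592] 0.502569248158903 (array([-0.0155,  0.0117,  0.4036]), np.float64(-0.0004))
```

Call:
arm_command(
  moves=[
    [0,[0,0,0.08],0],
    [0,[0,0,0.16],0],
    [0,[0,0,0.22],0],
    [0,[0,0,0.24],0],
    [0,[0,0,0.24],0],
    [0,[0,0,0.24],0],
  ],
)

```text
time: 35.27
tool_pos: [0.554, -0.2858, 0.0634]
tool_rot: [0.0, 0.676, 0.737, -0.0]
contact_force: [0.2, -0.9, -0.4]
gripper_width: 0.501
grasp_force: 0.0
```

```bash
python3 - <<'E'
from h import *
P,R,s=pose();print(np.round(P,4),s["contact_force"],rows(P,[.5543,-.2868,.036,5.]))
E
```

```text
[ 0.554  -0.2858  0.0634  4.9035] [ 0.19347578 -0.91866886 -0.35335276] (array([-0.0066,  0.0013,  0.1824]), np.float64(-0.0003))
```

Call:
arm_command(
  moves=[
    [0,[-0.005,0,0.03],0],
    [0,[-0.006,0,0.06],0],
    [0,[-0.006,0,0.09],0],
    [0,[-0.006,0,0.11],0],
    [0,[-0.006,0,0.11],0],
  ],
)

```text
time: 35.68
tool_pos: [0.5534, -0.2866, 0.0455]
tool_rot: [-0.001, 0.676, 0.737, -0.0]
contact_force: [-1.0, -0.6, -0.2]
gripper_width: 0.501
grasp_force: 0.0
```

Call:
arm_command(
  moves=[
    [0,[0,0,0.03],0],
    [0,[0,0,0.05],0],
    [0,[0,0,0.07],0],
    [0,[0,0,0.07],0],
    [0,[0,0,0.07],0],
  ],
)

```text
time: 36.1
tool_pos: [0.5539, -0.2869, 0.0359]
tool_rot: [-0.0, 0.676, 0.737, -0.0]
contact_force: [0.5, 0.7, 0.2]
gripper_width: 0.497
grasp_force: 0.0
```

Call:
arm_command(
  moves=[
    [-0.1,[0,0,0],0],
    [-0.2,[0,0,0],0],
    [-0.3,[0,0,0],0],
    [-0.4,[0,0,0],0],
    [-0.5,[0,0,0],0],
    [-0.6,[0,0,0],0],
    [-0.7,[0,0,0],0],
    [-0.8,[0,0,0],0],
    [-1,[0,0,0],0],
    [-1,[0,0,0],0],
    [-1,[0,0,0],0],
  ],
)

```text
time: 37.02
tool_pos: [0.5545, -0.2872, 0.0369]
tool_rot: [0.001, 0.676, 0.737, 0.0]
contact_force: [0.4, 0.1, 4.4]
gripper_width: 0.202
grasp_force: 59.8
```

Call:
arm_command(
  moves=[
    [-1,[0,0,-0.01],0],
    [-1,[0,0,-0.03],0],
    [-1,[0,0,-0.07],0],
    [-1,[0,0,-0.13],0],
    [-1,[0,0,-0.22],0],
    [-1,[0,0,-0.33],0],
    [-1,[0,0,-0.44],0],
    [-1,[0,0,-0.52],0],
    [-1,[0,0,-0.56],0],
    [-1,[0,0,-0.57],0],
    [-1,[0,0,-0.57],0],
  ],
)

```text
time: 37.93
tool_pos: [0.5542, -0.2871, 0.1224]
tool_rot: [0.0, 0.676, 0.737, 0.0]
contact_force: [-0.1, -0.1, -1.0]
gripper_width: 0.199
grasp_force: 59.2
```

```bash
python3 - <<'E'
from h import *
P,R,s=pose();print(np.round(P,4),s["contact_force"],s["gripper_width"],rows(P,[.5432,.2822,.12,5.]))
S=avg("scene")
z=P[2]-.0365+.025
for r in ring(S,262,212,80,80,z): print(r)
E
```

```text
[ 0.5542 -0.2871  0.1224  4.8861] [-0.10971707 -0.08797024 -1.00103578] 0.1992316241448769 (array([3.7877, 0.2503, 0.0157]), np.float64(-0.0003))
('outer', array([313.92, 247.77]), array([27.7, 34.5]), array([ 0.5986, -0.296 ,  0.1109]))
```

Call:
arm_command(
  moves=[
    [-1,[0.04,0.003,0],0],
    [-1,[0.13,0.009,0],0],
    [-1,[0.26,0.017,0],0],
    [-1,[0.42,0.028,0],0],
    [-1,[0.58,0.038,0],0],
    [-1,[0.74,0.049,0],0],
    [-1,[0.9,0.06,0],0],
  ],
)

```text
time: 38.67
tool_pos: [0.5508, -0.1494, 0.1212]
tool_rot: [-0.001, 0.676, 0.737, 0.0]
contact_force: [-0.1, -0.3, -0.9]
gripper_width: 0.205
grasp_force: 59.2
```

Call:
arm_command(
  moves=[
    [-1,[0.16,0.011,0],0],
    [-1,[0.32,0.021,0],0],
    [-1,[0.48,0.032,0],0],
    [-1,[0.64,0.042,0],0],
    [-1,[0.8,0.053,0],0],
    [-1,[0.96,0.063,0],0],
  ],
)

```text
time: 39.17
tool_pos: [0.5477, -0.0051, 0.1213]
tool_rot: [-0.001, 0.676, 0.737, -0.0]
contact_force: [1.0, 0.5, -1.3]
gripper_width: 0.201
grasp_force: 59.2
```

Call:
arm_command(
  moves=[
    [-1,[0.16,0.011,0],0],
    [-1,[0.32,0.021,0],0],
    [-1,[0.48,0.032,0],0],
    [-1,[0.64,0.042,0],0],
    [-1,[0.8,0.053,0],0],
    [-1,[0.96,0.063,0],0],
  ],
)

```text
time: 39.67
tool_pos: [0.5446, 0.139, 0.1212]
tool_rot: [-0.001, 0.676, 0.737, -0.0]
contact_force: [0.6, 0.4, -0.6]
gripper_width: 0.201
grasp_force: 59.2
```

Call:
arm_command(
  moves=[
    [-1,[0.16,0.011,0],0],
    [-1,[0.32,0.021,0],0],
    [-1,[0.48,0.032,0],0],
    [-1,[0.64,0.042,0],0],
    [-1,[0.78,0.052,0.05],0],
    [-1,[0.88,0.058,0.12],0],
    [-1,[0.94,0.062,0.2],0],
    [-1,[0.966,0.064,0.26],0],
    [-1,[0.966,0.064,0.28],0],
    [-1,[0.966,0.064,0.28],0],
    [-1,[0.966,0.064,0.28],0],
  ],
)

```text
time: 40.58
tool_pos: [0.5429, 0.2813, 0.0794]
tool_rot: [-0.0, 0.677, 0.736, -0.0]
contact_force: [0.0, -0.1, -0.4]
gripper_width: 0.203
grasp_force: 59.1
```

```bash
python3 - <<'E'
from h import *
P,R,s=pose();print(np.round(P,4),s["contact_force"],s["gripper_width"],rows(P,[.5432,.2822,.047,5.]))
S=avg("scene");T=avg("top");z=P[2]-.0365+.025
for r in ring(S,170,110,80,75,z)+ring(T,125,155,70,75,z): print(r)
E
```

```text
[0.5429 0.2813 0.0794 4.8355] [ 0.01777541 -0.06183957 -0.38302186] 0.20327189915275634 (array([0.0061, 0.0026, 0.2159]), np.float64(-0.0005))
('outer', array([210.84, 148.57]), array([13.6, 28.2]), array([0.5832, 0.2782, 0.0679]))
('outer', array([159.53, 187.52]), array([22.9, 29.3]), array([0.5919, 0.2687, 0.0679]))
```

Call:
arm_command(
  moves=[
    [-1,[0.003,0.002,0.05],0],
    [-1,[0.006,0.002,0.1],0],
    [-1,[0.006,0.002,0.15],0],
    [-1,[0.006,0.002,0.18],0],
    [-1,[0.006,0.002,0.2],0],
    [-1,[0.006,0.002,0.2],0],
    [-1,[0.006,0.002,0.2],0],
  ],
)

```text
time: 41.47
tool_pos: [0.5431, 0.283, 0.0494]
tool_rot: [-0.0, 0.676, 0.737, -0.0]
contact_force: [-0.8, 0.6, -1.1]
gripper_width: 0.203
grasp_force: 59.2
```

Call:
arm_command(
  moves=[
    [-1,[0,0,0.006],0],
    [-1,[0,0,0.01],0],
    [-1,[0,0,0.01],0],
    [-1,[0,0,0.01],0],
  ],
)

```text
time: 41.8
tool_pos: [0.5434, 0.283, 0.0485]
tool_rot: [0.0, 0.676, 0.737, 0.0]
contact_force: [-0.1, -0.2, -1.1]
gripper_width: 0.204
grasp_force: 59.2
```

Call:
arm_command(
  moves=[
    [-1,[0,0,0.006],0],
    [-1,[0,0,0.006],0],
    [-1,[0,0,0.006],0],
  ],
)

```text
time: 42.05
tool_pos: [0.5432, 0.283, 0.0473]
tool_rot: [-0.0, 0.676, 0.737, -0.0]
contact_force: [0.2, -0.7, -1.6]
gripper_width: 0.2
grasp_force: 59.2
```

Call:
arm_command(
  moves=[
    [-1,[0,0,0.006],0],
    [-1,[0,0,0.006],0],
    [-1,[0,0,0.006],0],
  ],
)

```text
time: 42.3
tool_pos: [0.5434, 0.2831, 0.0468]
tool_rot: [0.0, 0.676, 0.737, 0.0]
contact_force: [-0.4, -0.1, 1.6]
gripper_width: 0.204
grasp_force: 59.6
```

Call:
arm_command(
  moves=[
    [-1,[0,0,0.005],0],
    [-1,[0,0,0.005],0],
    [-1,[0,0,0.005],0],
  ],
)

```text
time: 42.55
tool_pos: [0.5435, 0.2831, 0.0469]
tool_rot: [0.0, 0.676, 0.737, -0.0]
contact_force: [-4.1, -1.6, 7.2]
gripper_width: 0.2
grasp_force: 60.1
```

Call:
arm_command(
  moves=[
    [-0.6,[0,0,0],0],
    [-0.55,[0,0,0],0],
    [-0.5,[0,0,0],0],
    [-0.45,[0,0,0],0],
    [-0.4,[0,0,0],0],
    [-0.35,[0,0,0],0],
    [-0.3,[0,0,0],0],
    [-0.3,[0,0,0],0],
    [-0.3,[0,0,0],0],
  ],
)

```text
time: 43.3
tool_pos: [0.5433, 0.283, 0.0456]
tool_rot: [0.0, 0.676, 0.737, -0.0]
contact_force: [-0.0, -0.5, -0.4]
gripper_width: 0.346
grasp_force: 0.0
```

Call:
arm_command(
  moves=[
    [-0.3,[0,0,-0.03],0],
    [-0.3,[0,0,-0.1],0],
    [-0.3,[0,0,-0.25],0],
    [-0.3,[0,0,-0.5],0],
    [-0.3,[0,0,-0.75],0],
    [-0.3,[0,0,-0.75],0],
    [-0.3,[0,0,-0.75],0],
  ],
)

```text
time: 43.88
tool_pos: [0.5457, 0.2839, 0.1636]
tool_rot: [0.002, 0.676, 0.737, 0.004]
contact_force: [0.1, 0.6, -0.9]
gripper_width: 0.345
grasp_force: 0.0
```

```bash
python3 - <<'E'
from h import *
P,R,s=pose();print(np.round(P,4),s["contact_force"],s["gripper_width"],rows(P,[.45,-.05,.2,5]))
E
```

```text
[0.5457 0.2839 0.1636 4.8869] [ 0.06597971  0.60354471 -0.91577107] 0.34457823392305253 (array([-2.1637, -0.8252, -0.243 ]), np.float64(-0.0003))
```

Clear of the roll. I'll move the arm away to measure.

Call:
arm_command(
  moves=[
    [0,[-0.25,-0.1,-0.1],0],
    [0,[-0.5,-0.2,-0.2],0],
    [0,[-0.95,-0.38,-0.24],0],
    [0,[-0.95,-0.38,-0.24],0],
    [0,[-0.95,-0.38,-0.24],0],
  ],
)

```text
time: 44.3
tool_pos: [0.497, 0.1321, 0.1938]
tool_rot: [0.0, 0.678, 0.735, -0.001]
contact_force: [1.1, 1.1, 0.2]
gripper_width: 0.505
grasp_force: 0.0
```

Call:
arm_command(
  moves=[
    [0,[-0.25,-0.1,0],0],
    [0,[-0.5,-0.2,0],0],
    [0,[-0.95,-0.38,0],0],
    [0,[-0.95,-0.38,0],0],
    [0,[-0.95,-0.38,0],0],
    [0,[-0.95,-0.38,0],0],
  ],
)

```text
time: 44.8
tool_pos: [0.4533, -0.0115, 0.1934]
tool_rot: [-0.001, 0.677, 0.736, -0.0]
contact_force: [0.2, 0.3, 0.4]
gripper_width: 0.498
grasp_force: 0.0
```

```bash
python3 - <<'E'
from h import *
P,R,s=pose();print(np.round(P,4))
T=avg("top");S=avg("scene")
for r in ring(T,125,160,64,64,.035)+ring(S,180,135,64,55,.035): print(r)
for nm,f,b in (("T",T,(130,165,55,55)),("S",S,(185,140,50,40))):
    h=cv2.cvtColor(f["frame"],cv2.COLOR_RGB2HSV).astype(int);m=np.zeros(h.shape[:2],bool);u,v,w,k=b
    H=h[v:v+k,u:u+w]; y,x=np.nonzero((H[...,0]<15)&(H[...,0]>3)&(H[...,1]>130)&(H[...,2]>120)); print(nm,"pin",len(x),x.mean()+u if len(x) else 0,y.mean()+v if len(x) else 0, onz(f,x.mean()+u,y.mean()+v,.018) if len(x) else 0)
for nm,f in (("T",T),("S",S)):
    for n in N:
        print(nm,n,[(np.round(r["extent"]).tolist(),round(r["confidence"],2)) for r in manip.search_frame(f,n)[:1]])
# tin lid rect
h=cv2.cvtColor(T["frame"],cv2.COLOR_RGB2HSV).astype(int)[165:220,217:289]
m=((h[...,0]>88)&(h[...,0]<115)&(h[...,1]>40)&(h[...,2]<150)).astype(np.uint8);m=cv2.morphologyEx(m,cv2.MORPH_CLOSE,np.ones((13,13)))
c=max(cv2.findContours(m,0,1)[0],key=cv2.contourArea);b=cv2.boxPoints(cv2.minAreaRect(c))+[217,165];W=np.array([onz(T,*p,.033) for p in b]);print("tin",W.mean(0),[np.degrees(np.arctan2(*(W[i]-W[i-1])[1::-1])).round(1) for i in range(4)])
E
```

```text
[ 0.4533 -0.0115  0.1934  4.7043]
('outer', array([156.32, 192.32]), array([35.4, 36.3]), array([0.5826, 0.2842, 0.035 ]))
('hole', array([156.34, 192.31]), array([27.4, 28. ]), array([0.5826, 0.2842, 0.035 ]))
('outer', array([201.99, 160.57]), array([ 6.7, 10.9]), array([0.5482, 0.2728, 0.035 ]))
('outer', array([221.95, 159.01]), array([ 5.7, 11.9]), array([0.6099, 0.2529, 0.035 ]))
T pin 16 157.0 192.5 [0.58419684 0.28615913 0.018     ]
S pin 0 0 0 0
T star_knob [([307.0, 252.0, 322.0, 263.0], 0.67)]
T burr_disc [([185.0, 234.0, 214.0, 262.0], 0.7)]
T parts_tin [([236.0, 177.0, 276.0, 204.0], 0.89)]
T tape_roll [([139.0, 175.0, 177.0, 214.0], 0.88)]
T knob_stand [([301.0, 241.0, 329.0, 272.0], 0.84)]
T disc_stand [([183.0, 230.0, 217.0, 263.0], 0.63)]
T tin_tray [([229.0, 171.0, 276.0, 208.0], 0.63)]
T tape_stand [([137.0, 169.0, 178.0, 215.0], 0.9)]
T green_cell [([204.0, 144.0, 208.0, 147.0], 0.54)]
T adapter_block [([295.0, 145.0, 308.0, 159.0], 0.77)]
S star_knob [([210.0, 248.0, 225.0, 266.0], 0.71)]
S burr_disc [([170.0, 180.0, 192.0, 198.0], 0.86)]
S parts_tin [([232.0, 188.0, 269.0, 219.0], 0.9)]
S tape_roll [([200.0, 152.0, 226.0, 172.0], 0.8)]
S knob_stand [([201.0, 254.0, 234.0, 280.0], 0.84)]
S disc_stand [([165.0, 190.0, 197.0, 206.0], 0.53)]
S tin_tray [([224.0, 190.0, 276.0, 228.0], 0.95)]
S tape_stand [([196.0, 158.0, 231.0, 175.0], 0.61)]
S green_cell []
S adapter_block [([303.0, 205.0, 319.0, 228.0], 0.54)]
tin [0.58823466 0.01198715 0.033     ] [np.float64(5.5), np.float64(-84.7), np.float64(-175.0), np.float64(95.3)]
```

Roll, disc, knob and tin all sit within about 4 mm of their places, upright, and the adapter has not moved. I'll hand in.

```bash
python3 -c "
from plant import manip
print(manip.job_done())"
```

```text
the job is handed in; nothing more can be done
None
```

The pile was taken apart in the order asked and the job handed in at about 45 s: knob, disc, tin and tape roll were each set down under light contact and measured within about 2–4 mm of their stand centres, with the gripper clear of everything; the adapter and battery were never approached, though the last check saw the battery in only one view.

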